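# Batch hinge blocks through the tipping skip

## Task

Lock the yellow skip by guiding the lever through its zigzag gate into the green slot, then put every hinge block from the bench into the skip. Move the lever to the red slot, tip the skip by its handle past the detent all the way over so that the blocks land in the blue bin, ease it back fully upright without letting it drop, and return the lever to the green slot. All blocks must finish in the blue bin (any that miss it may be put there by hand); leave the carton, bottle and screwdriver alone.

Things in the scene. Friction and masses are not known exactly. Their poses are not given: they have to be found in the camera images.
- station: fixed tipping station; origin on the bench below the skip's hinge. Its axes ('station axes'): x the way the skip tips, roughly away from the robot, y to the left, z up. On its right (-y) a blue box 110 mm (x) by 130 mm (y) carries the gate lever; its slotted plate is 158 mm above the bench. A grey post 173 mm high, 28 to 48 mm left of the skip, holds the detent
- lever_knob (a point): centre of the black ball knob (32 mm across) on top of the gate lever, a 10 mm steel rod standing up through the zigzag slot of the plate. The lever rocks about lever_pivot, 165 mm below the knob's centre; upright, the knob is 220 mm above the bench. 2 to 3 N at the knob moves it and it stays where it is left. It cannot rise or turn about its own length
- lever_pivot (a point): the lever's fixed pivot, 55 mm above the bench in the blue box, station axes. With a = lever_side, b = lever_fore the knob's centre lies 0.165*(sin b, -sin a cos b, cos a cos b) m from it. The slot (14 mm wide, in a plate 100 mm above the pivot) is a zigzag of straight legs; corners (a, b): green end (-.28, .13), (-.28, -.13), (0, -.13), (0, .13), (.28, .13), red end (.28, -.13)
- lever_side (a joint): sideways rock of the gate lever, rad: 0 upright, positive towards station -y (right as the robot sees it); the slot allows -0.30 to +0.30
- lever_fore (a joint): fore-and-aft rock of the gate lever, rad: 0 upright, positive towards station +x (away from the robot); the slot allows -0.15 to +0.15
- green_slot (a point): knob centre (within 4 mm) with the lever at the end of the green slot, marked by a green patch: skip locked. In the slot means lever_side below -0.22 and lever_fore above 0.08. A bolt driven by the lever then lies over a tab on the skip, so that it cannot tip; the bolt clears the tab only near the red end, and can be shot over the tab only while the skip is fully upright
- red_slot (a point): knob centre (within 4 mm) with the lever at the end of the red slot, marked by a red patch: skip free to tip. In the slot means lever_side above 0.22 and lever_fore below -0.08
- skip (a joint): tip angle of the yellow skip, rad: 0 fully upright, 1.745 fully tipped on its stop, its sloping front pointing down into the blue bin. A spring detent lies between 0.02 and 0.30 (some 5 to 8 N at the handle; coming back, the skip may need pressing through it). Below about 1.0 rad its weight drops it back upright, fast if let go; beyond about 1.15 it falls on over and stays tipped
- skip_hinge (a point): middle of the skip's hinge axis, 125 mm above the bench, station axes: x the tipping direction, y along the hinge axis, z up
- skip_handle (a point): middle of the skip's black round handle bar (12 mm thick, along the hinge axis, free for 50 mm either side). At joint skip = q it lies (-0.13 cos q + 0.094 sin q, 0, 0.13 sin q + 0.094 cos q) m from skip_hinge in station axes. It can be pinched from straight above, fingers closing along station x, through the whole swing, the bar turning between them; when tipped, open only some 10 mm to let go
- skip_floor (a point): middle of the skip's inner floor, 129 mm above the bench when upright; axes turn with the skip (upright: station axes). Inside, the skip is 105 mm long at the floor (x -55 to +50 mm from here), its front sloping out at 45 deg to 165 mm at the rim, 150 mm wide (y), 56 mm deep; walls 4 mm. The handle bar is 34 mm above the rim, 21 mm behind the rear wall
- bin: blue open receiving bin fixed in front of (beyond) the skip, whose lip overhangs it: 200 mm (station x) by 220 mm (y), 60 mm high, walls and floor 4 mm; origin at the centre of its underside on the bench
- carton: bystander: brown carton 120 x 90 x 70 mm, origin at the centre of its underside; leave it alone
- oil_bottle: bystander: white bottle 48 mm across, 120 mm tall, origin at the centre of its underside; leave it alone
- driver: bystander: screwdriver 190 mm long lying on the bench; leave it alone
- block1_mid (a point): middle of a grey aluminium cast hinge block, 75 mm long (x), 28 mm wide (y), 28 mm high (z), with a round knuckle at its +x end; about 90 g; starts lying flat on the bench. May be absent (None)
- block2_mid (a point): middle of a brass cast hinge block, 75 mm long (x), 28 mm wide (y), 28 mm high (z), with a round knuckle at its +x end; about 90 g; starts lying flat on the bench. May be absent (None)
- block3_mid (a point): middle of a grey aluminium cast hinge block, 75 mm long (x), 28 mm wide (y), 28 mm high (z), with a round knuckle at its +x end; about 90 g; starts lying flat on the bench. May be absent (None)
- block4_mid (a point): middle of a dark steel cast hinge block, 75 mm long (x), 28 mm wide (y), 28 mm high (z), with a round knuckle at its +x end; about 90 g; starts lying flat on the bench. May be absent (None)
- block5_mid (a point): middle of a brass cast hinge block, 75 mm long (x), 28 mm wide (y), 28 mm high (z), with a round knuckle at its +x end; about 90 g; starts lying flat on the bench. May be absent (None)
There are look-alikes about, which are no part of the job. Leave any pink look-alike of the part that bears block4_mid alone.

How it is judged:
By the outcome, as a careful person would: the job done as asked, in the order asked, and still so for the second after the job is handed in, with the robot touching nothing.
Of block1, block2, block3, block4, block5 only 3 to 5 are there at a start; the rules pass over those that are not, and their reading is None.
At some moment in a run one of block1, block2, block3, block4, block5 may be knocked a few centimetres aside while the robot is not near it.
It also fails if it takes over 210 s, if anything falls off the work surface, if the arm or the gripper's body presses on something with over 40 N, if the wrist force passes 120 N, or if a joint passes its speed limit or range.

## Robot

A 6-joint arm with a two-finger parallel gripper is mounted at the origin on the work surface. World frame = base frame: x ahead of the robot, y to its left, z up, the work surface at z = 0. Lengths are in m, angles in rad, forces in N, time in s.
With the tool pointing down it reaches from about 0.35 to 0.95 m from the base axis. Payload 17.4 kg.
Tool frame: the origin (TCP) lies at the very end of the fingers, on their centre line; the grasp point (between the pads) lies 19 mm behind it (robot.hold_point_z is the distance from the TCP to the grasp point, in m); z points along the fingers, y is the line along which they close (so a half turn about z gives the same grasp; the last joint's range is limited). The gripper opens to 93 mm and grips with 3 to 60 N. Pads are 15 mm wide; open, the fingers measure 128 mm over their backs; the gripper's body (75 mm by 188 mm) begins 65 mm behind the grasp point.
Start: joints at [-1.214, 0.116, 1.442, -0, 1.584, -0.038], TCP at [0.26, -0.623, 0.219] pointing down, gripper open.
Joint ranges: [-2.83, 2.83], [-0.83, 2.19], [0.07, 2.5], [-1.14, 4.28], [0.01, 3], [-2.97, 2.97]. Speed limits (rad/s): [1.89, 1.89, 2.22, 3.14, 3.14, 3.14].

## Interface

Orientations are given as a unit quaternion [x, y, z, w].
In Python, from plant import robot, get_image, camera_model gives the robot as it stands.
- The arm moves only by the tool jog_arm, never from a script. Its argument "plan" is a list of rows, each an object of numbers: "dx", "dy", "dz": the shift along the tool's x, y, z in m; "rx", "ry", "rz": the turn, a rotation vector about the tool's x, y, z in degrees; "claw": the finger opening in m, from 0 to 0.093. A call has 1 to 5 rows; each row is the pose to reach, as a shift and turn from the pose commanded when the call began, along the tool's axes at that moment; what a row does not reach only later rows make up. A row lasts 1/8 s, in which the tool goes at most 62.5 mm and 10.7 degrees, less where a joint would pass 70% of its speed; a pose out of reach is approached as far as the arm can. A call with a gripper value outside its range is refused whole. The fingers move at their own pace and stop on an object; the grip force is fixed at half the most. Time passes only in rows, so rows that repeat a pose let the fingers close. It gives the time, the measured TCP pose, the force, the opening and the grip force at its end, in the units of the state.
- robot.observe(): the state, without advancing time (a new reading comes with each control period).
- get_image(name): name is "side" or "top"; returns the picture (420x560x3 uint8, blue, green, red); there is no depth.
- camera_model(name): a dict with "fx", "fy", "cx", "cy" (pixels), "k1" (the pictures are not rectified: a ray, as slopes to the right and down, at radius r is drawn at 1 + k1 r^2 times it, then the intrinsics apply), "rvec" (rotation vector, rad) and "tvec" (3), from world to camera coordinates, as OpenCV has them. Camera axes: x right, y down, z forward; pixel columns grow to the right and rows downward; lengths in m; the calibration is good to about 2 mm. A picture is of the moment at which its call begins. camera_model takes no time and is no camera call.
- robot.job_done(): hands the job in; it is judged then, once.
The state is a dict: "clock": time; "qpos": joint angles; "joint_vel": joint speeds; "effort": joint torques, N m; "eef_pos": TCP position; "ee_rot": TCP orientation; "contact_force": force on the tool from outside, world axes, zero at the start; "ft_torque": the same for the moment, N m; "gripper_width": opening from 0.0 (shut) to 1.0 (fully open); "gripper_force": force on a finger pad.
Only numpy, scipy, OpenCV 4.12 (cv2) and the standard library are available. Lean on these libraries where they do the work, as an engineer would, in place of code of your own. Each camera call takes 0.05 s, during which the arm holds its last target. There are 200 camera calls.

## Working session

There is one attempt and no reset: what is moved stays moved. The work goes in short steps, Python scripts to look and compute and a tool call to move; the robot and the scene stay as the last step left them, time stands still between calls to the robot, and variables do not carry over. Pictures are saved under pics/ and viewed, at most 14 in all, crops included, and the job is handed in when it is done.

Besides the shell and the picture viewer there is one more tool, called as name(argument=value, ...) on one line, values as JSON. jog_arm: Moves the arm, as the interface text tells. Its arguments: {"type":"object","properties":{"plan":{"type":"array","items":{"type":"object","properties":{"dx":{"type":"number"},"dy":{"type":"number"},"dz":{"type":"number"},"rx":{"type":"number"},"ry":{"type":"number"},"rz":{"type":"number"},"claw":{"type":"number"}}}}},"required":["plan"]}

```bash
ls; mkdir -p pics
python3 - <<'E'
from plant import robot,get_image,camera_model
import cv2
for n in("side","top"):
    print(n,camera_model(n)); cv2.imwrite(f"pics/{n}0.png",get_image(n))
print(robot.observe(),robot.hold_point_z)
E
```

```text
pics
side {'fx': 426.2957215527946, 'fy': 426.2957215527946, 'cx': 284.4507441886823, 'cy': 214.15744307079913, 'k1': -0.04420333808292942, 'rvec': array([ 2.4113358 , -0.24670335,  0.10182535]), 'tvec': array([-0.54516813,  0.17502748,  1.33473037])}
top {'fx': 534.1351669939506, 'fy': 534.1351669939506, 'cx': 282.6020603306254, 'cy': 214.05212986439207, 'k1': -0.1839439286049982, 'rvec': array([ 2.03984994, -2.16872553,  0.25053647]), 'tvec': array([0.00704522, 0.57671434, 1.87366562])}
{'clock': 0.1, 'qpos': array([-1.21377280e+00,  1.16433291e-01,  1.44219048e+00,  9.61436070e-06,
        1.58398429e+00, -3.78280799e-02]), 'joint_vel': array([ 7.61985186e-04, -7.81167205e-04, -1.91465917e-03,  6.62073894e-04,
       -8.32386702e-05, -4.93740390e-04]), 'effort': array([ 1.93467487e-03, -7.22889733e+01, -6.23865223e+01,  7.81837176e-02,
        2.26939312e-02, -8.06855246e-05]), 'eef_pos': array([ 0.25956828, -0.6229053 ,  0.21798715]), 'ee_rot': array([ 9.80574605e-01,  1.96145828e-01, -7.59390019e-05, -5.02014714e-04]), 'contact_force': array([ 0.55309271, -0.01709007, -0.18462194]), 'ft_torque': array([0.05676589, 0.01745326, 0.0532075 ]), 'gripper_force': 0.0, 'gripper_width': 1.000543899682739} 0.0188
```

View pics/side0.png

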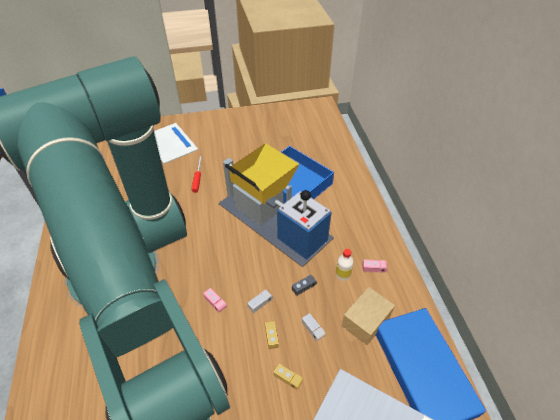

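View pics/top0.png

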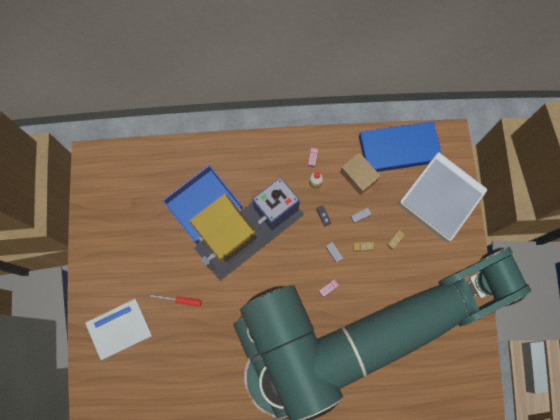

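Side view: skip around (262,175), lever knob (305,196), blue bin (305,175). The five blocks are dark (304,285), grey (260,300), grey (314,326), brass (271,335) and brass (288,376). The pink look-alikes are at (215,299) and (375,266). Next I'll zoom in and write the helpers.

```bash
cat > h.py <<'E'
import numpy as np,cv2
from scipy.spatial.transform import Rotation as R
from plant import robot,get_image,camera_model
C={n:camera_model(n) for n in("side","top")}
def ray(n,p):
    c=C[n]; d=np.array([(p[0]-c["cx"])/c["fx"],(p[1]-c["cy"])/c["fy"]]); u=d.copy()
    for _ in range(20): u=d/(1+c["k1"]*(u@u))
    M=R.from_rotvec(c["rvec"]).as_matrix()
    return -M.T@c["tvec"], M.T@np.r_[u,1]
def plane(n,p,z):
    o,d=ray(n,p); return o+d*(z-o[2])/d[2]
def tri(ps,pt):
    (a,d),(b,e)=ray("side",ps),ray("top",pt)
    s=np.linalg.lstsq(np.c_[d,-e],b-a,rcond=None)[0]
    P,Q=a+s[0]*d,b+s[1]*e; return (P+Q)/2,np.linalg.norm(P-Q)
def proj(n,P):
    c=C[n]; q=R.from_rotvec(c["rvec"]).apply(np.atleast_2d(P))+c["tvec"]; u=q[:,:2]/q[:,2:]
    u=u*(1+c["k1"]*(u**2).sum(1,keepdims=True)); return u*[c["fx"],c["fy"]]+[c["cx"],c["cy"]]
E
python3 - <<'E'
import cv2
s=cv2.imread("pics/side0.png");t=cv2.imread("pics/top0.png")
cv2.imwrite("pics/sc.png",cv2.resize(s[130:280,205:355],(600,600),interpolation=cv2.INTER_CUBIC))
cv2.imwrite("pics/tc.png",cv2.resize(t[150:290,155:315],(800,700),interpolation=cv2.INTER_CUBIC)[:600])
E
```

```text
(no output)
```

View pics/sc.png

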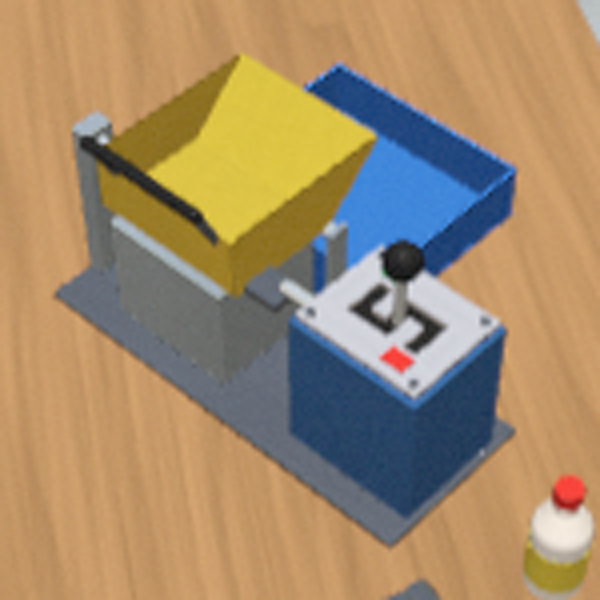

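View pics/tc.png

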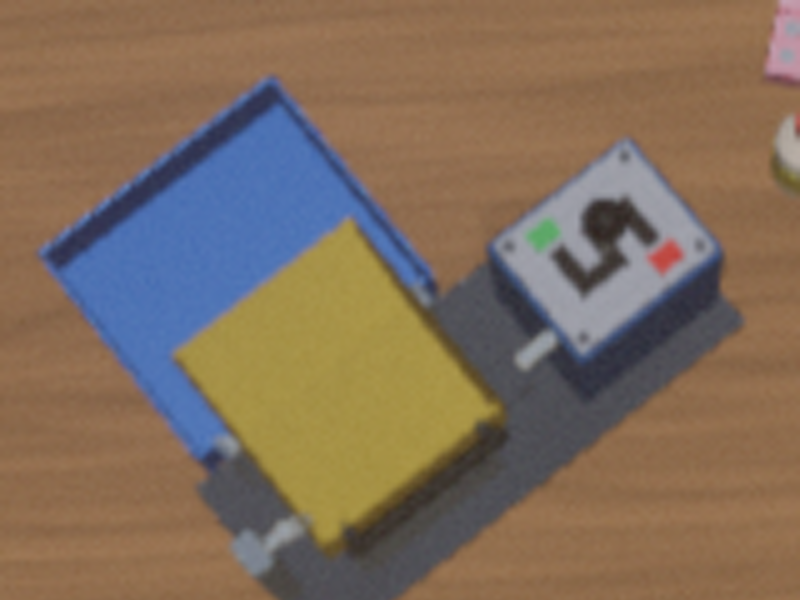

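Zoomed in: the knob is at side crop (403,262) and top crop (605,217). The lever sits near the middle leg, towards station +x. I'll compute the station frame and block poses now.

Run:
```python
from h import *
np.set_printoptions(precision=4,suppress=True)
S=lambda x,y:(205+x/4-.4,130+y/4-.4)
T=lambda x,y:(155+x/5-.4,150+y/5-.4)
ct=[plane("top",T(*p),.158) for p in[(627,137),(722,252),(583,362),(488,247)]]
cs=[plane("side",S(*p),.158) for p in[(388,245),(507,325),(412,405),(292,320)]]
for a,b in zip(ct,cs):print("plate",a,b)
K=tri(S(403,262),T(605,217));print("knob",K)
h1=tri(S(85,142),T(350,540));h2=tri(S(212,238),T(490,432));print("handle",h1,h2)
for P in(ct,cs):
    P=np.array(P);c=P.mean(0)
    x=(P[0]+P[3]-P[1]-P[2]);  # far - near guess
    print(c,np.linalg.norm(P-np.roll(P,1,0),axis=1),P[0]-P[1],P[0]-P[3])
# bin rim far corners z=.06
print("bin",[plane("top",T(*p),.06) for p in[(272,75),(38,253),(205,468),(438,285)]])
print("bin side",[plane("side",S(*p),.06) for p in[(338,63),(517,172)]])
# skip rim corners z=.125? 
print("rim",[tri(S(*a),T(*b)) for a,b in[((240,53),(178,355)),((376,137),(350,217)),((232,245),(505,410))]])
# blocks
guess={"dark":(324,215),"grey1":(361,215),"grey2":(334,252),"brass1":(364,246),"brass2":(397,240)}
gs={"dark":(304,285),"grey1":(314,326),"grey2":(260,300),"brass1":(271,335),"brass2":(288,376)}
for n,G in(("top",guess),("side",gs)):
    im=get_image(n); hsv=cv2.cvtColor(im,cv2.COLOR_BGR2HSV)
    for k,(u,v) in G.items():
        r=22;sub=hsv[v-r:v+r,u-r:u+r].astype(int);
        if k=="dark": m=sub[...,2]<95
        elif "grey" in k: m=(sub[...,1]<60)
        else: m=(sub[...,0]>20)&(sub[...,1]>100)
        m=m.astype(np.uint8)
        nc,l,st,ce=cv2.connectedComponentsWithStats(m); i=l[r-3:r+4,r-3:r+4].max() if 0 else 1+np.argmax(st[1:,4])
        cnt=max(cv2.findContours((l==i).astype(np.uint8),0,2)[0],key=cv2.contourArea)
        pts=cnt[:,0]+[u-r,v-r]
        W=np.array([plane(n,p,.02)[:2] for p in pts])
        (c,s,a)=cv2.minAreaRect((W*1000).astype(np.float32))
        if s[0]<s[1]:a+=90;s=s[::-1]
        print(n,k,st[i,4],"ctr",np.round(c,1),"size",np.round(s,1),"ang",round(a,1))
```

```text
plate [ 0.6887 -0.0258  0.158 ] [0.6258 0.0689 0.158 ]
plate [ 0.6014 -0.0867  0.158 ] [ 0.6947 -0.0315  0.158 ]
plate [0.5291 0.0142 0.158 ] [ 0.6053 -0.0929  0.158 ]
plate [0.6149 0.0756 0.158 ] [0.5359 0.0059 0.158 ]
knob (array([ 0.6161, -0.0066,  0.2174]), np.float64(0.0017087328153461059))
handle (array([0.4048, 0.1738, 0.2147]), np.float64(0.003242559998676819)) (array([0.4837, 0.0799, 0.1817]), np.float64(0.008270104424917652))
[ 0.6085 -0.0057  0.158 ] [0.1254 0.1065 0.1241 0.1054] [0.0874 0.0609 0.    ] [ 0.0739 -0.1014  0.    ]
[ 0.6155 -0.0124  0.158 ] [0.1097 0.1219 0.1085 0.1208] [-0.069   0.1005  0.    ] [0.0899 0.063  0.    ]
bin [array([0.7837, 0.2348, 0.06  ]), array([0.657 , 0.4129, 0.06  ]), array([0.4886, 0.2922, 0.06  ]), array([0.6143, 0.1174, 0.06  ])]
bin side [array([0.661 , 0.4107, 0.06  ]), array([0.7878, 0.2286, 0.06  ])]
rim [(array([0.5457, 0.2894, 0.1875]), np.float64(0.002660689408992045)), (array([0.6373, 0.1688, 0.1815]), np.float64(0.0025853825349744296)), (array([0.4978, 0.0689, 0.1822]), np.float64(0.0076296432214045815))]
top dark 114 ctr [ 571.3 -179.1] size [72.8 28.7] ang 21.6
top grey1 161 ctr [ 565.8 -320.1] size [74.3 32.1] ang 113.0
top grey2 169 ctr [ 433.8 -207.3] size [74.9 30.9] ang 28.1
top brass1 58 ctr [ 446.6 -312. ] size [53.5 25.5] ang 95.1
top brass2 80 ctr [ 466.  -441.1] size [68.6 25.9] ang 137.8
side dark 86 ctr [ 578.  -196.6] size [76.7 30.2] ang 2.5
side grey1 317 ctr [ 570.  -322.8] size [79.5 35. ] ang 111.6
side grey2 295 ctr [ 437.6 -210.9] size [77.4 38.9] ang 27.9
side brass1 185 ctr [ 452.1 -319.4] size [70.1 27.3] ang 88.8
side brass2 250 ctr [ 471.9 -442.9] size [72.8 29.1] ang 136.7
```

```bash
cat >> h.py <<'E'
YAW=np.radians(35.2); RS=np.array([[np.cos(YAW),-np.sin(YAW),0],[np.sin(YAW),np.cos(YAW),0],[0,0,1]])
def st(x,y,z): return RS@np.array([x,y,z])   # station-aligned coords -> world
def tost(p): return RS.T@np.asarray(p)
def plan(P,phi):
    """tool deltas to grasp-point P with tool y along angle phi (deg, mod 180), tool down"""
    o=robot.observe(); M=R.from_quat(o["ee_rot"]).as_matrix()
    d=M.T@(np.array(P)+[0,0,-robot.hold_point_z]-o["eef_pos"])
    cur=np.degrees(np.arctan2(M[1,1],M[0,1])); az=np.degrees(np.arctan2(P[1],P[0]))
    dp=(phi-az+90)%180-90+az-cur          # least |q6|
    dp=(dp+180)%360-180
    print("d(mm)",np.round(d*1000,1),"rz",round(-dp,1),"cur grasp",np.round(o["eef_pos"]-[0,0,robot.hold_point_z*-1],4),"cur phi",round(cur,1),"t",round(o["clock"],2),"F",np.round(o["contact_force"],1),"tilt",np.round(M[:,2],3))
E
python3 - <<'E'
from h import *
np.set_printoptions(precision=4,suppress=True)
S=lambda x,y:(205+x/4-.4,130+y/4-.4)
T=lambda x,y:(155+x/5-.4,150+y/5-.4)
for n,f,pp in(("side",S,[(85,142),(205,225)]),("top",T,[(350,540),(490,432)])):
    print(n,[tost(plane(n,f(*p),.219)) for p in pp])
print("knob",tost([.6161,-.0066,.22]))
plan([.6161,-.0066,.30],35.2)
E
```

```text
side [array([ 0.4264, -0.0947,  0.219 ]), array([ 0.4265, -0.2289,  0.219 ])]
top [array([ 0.4316, -0.0921,  0.219 ]), array([ 0.4309, -0.2086,  0.219 ])]
knob [ 0.4996 -0.3605  0.22  ]
d(mm) [ 566.2 -431.9  -62.7] rz -102.6 cur grasp [ 0.2595 -0.623   0.237 ] cur phi -67.4 t 0.2 F [-0.3 -0.4 -0.9] tilt [-0.     0.001 -1.   ]
```

```bash
cat >> h.py <<'E'
def seq(wps,n=5,hold=0):
    """wps: (P grasp, phi). Prints, per call, the tool-axis deltas; splits long legs into calls of n rows"""
    o=robot.observe(); M=R.from_quat(o["ee_rot"]).as_matrix()
    p=o["eef_pos"]+[0,0,robot.hold_point_z]; cur=np.degrees(np.arctan2(M[1,1],M[0,1]))
    print("t",round(o["clock"],2),"at",np.round(p,4),"st",np.round(tost(p),4),"phi",round(cur,1),"F",np.round(o["contact_force"],1),"w",round(o["gripper_width"]*93,1),"gf",round(o["gripper_force"],1))
    for P,phi in wps:
        P=np.array(P); az=np.degrees(np.arctan2(P[1],P[0])); g=(phi-az+90)%180-90+az
        dp=(g-cur+180)%360-180
        k=max(1,int(np.ceil(max(np.linalg.norm(P-p)/(.056*n),abs(dp)/(10.2*n)))))
        for i in range(k):
            c=np.radians(cur); x=np.array([-np.sin(c),np.cos(c),0]); y=np.array([np.cos(c),np.sin(c),0])
            D=(P-p)/k
            print("  dx %.4f dy %.4f dz %.4f rz %.1f"%(D@x,D@y,-D[2],-dp/k), "rows",int(np.ceil(max(np.linalg.norm(D)/.058,abs(dp/k)/10.5))))
            cur+=dp/k
        p=P
E
sed -i 's/^        p=P$/        p=P/' h.py
python3 - <<'E'
from h import *
K=np.array([.6161,-.0066,0])
seq([(K+[0,0,.30],35.2),(K+[0,0,.22],35.2)])
E
```

```text
t 0.2 at [ 0.2595 -0.623   0.237 ] st [-0.147  -0.6587  0.237 ] phi -67.4 F [-0.3 -0.4 -0.9] w 92.7 gf 0.0
  dx 0.1887 dy -0.1439 dz -0.0210 rz -34.2 rows 5
  dx 0.2370 dy -0.0130 dz -0.0210 rz -34.2 rows 5
  dx 0.2033 dy 0.1224 dz -0.0210 rz -34.2 rows 5
  dx 0.0000 dy 0.0000 dz 0.0800 rz -0.0 rows 2
```

jog_arm(plan=[{"dx": 0.1887,"dy": -0.1439,"dz": -0.021,"rz": -34.2},{"dx": 0.1887,"dy": -0.1439,"dz": -0.021,"rz": -34.2},{"dx": 0.1887,"dy": -0.1439,"dz": -0.021,"rz": -34.2},{"dx": 0.1887,"dy": -0.1439,"dz": -0.021,"rz": -34.2},{"dx": 0.1887,"dy": -0.1439,"dz": -0.021,"rz": -34.2}])

```text
schema error: expected keys dx, dy, dz, rx, ry, rz, claw
```

jog_arm(plan=[{"dx": 0.237,"dy": -0.013,"dz": -0.021,"rz": -34.2},{"dx": 0.237,"dy": -0.013,"dz": -0.021,"rz": -34.2},{"dx": 0.237,"dy": -0.013,"dz": -0.021,"rz": -34.2},{"dx": 0.237,"dy": -0.013,"dz": -0.021,"rz": -34.2},{"dx": 0.237,"dy": -0.013,"dz": -0.021,"rz": -34.2}])

```text
schema error: expected keys dx, dy, dz, rx, ry, rz, claw
```

jog_arm(plan=[{"dx": 0.2033,"dy": 0.1224,"dz": -0.021,"rz": -34.2},{"dx": 0.2033,"dy": 0.1224,"dz": -0.021,"rz": -34.2},{"dx": 0.2033,"dy": 0.1224,"dz": -0.021,"rz": -34.2},{"dx": 0.2033,"dy": 0.1224,"dz": -0.021,"rz": -34.2},{"dx": 0.2033,"dy": 0.1224,"dz": -0.021,"rz": -34.2}])

```text
schema error: expected keys dx, dy, dz, rx, ry, rz, claw
```

All seven keys are required in every row.

jog_arm(plan=[{"dx": 0.189,"dy": -0.144,"dz": -0.021,"rx": 0,"ry": 0,"rz": -34.2,"claw": 0.093},{"dx": 0.189,"dy": -0.144,"dz": -0.021,"rx": 0,"ry": 0,"rz": -34.2,"claw": 0.093},{"dx": 0.189,"dy": -0.144,"dz": -0.021,"rx": 0,"ry": 0,"rz": -34.2,"claw": 0.093},{"dx": 0.189,"dy": -0.144,"dz": -0.021,"rx": 0,"ry": 0,"rz": -34.2,"claw": 0.093},{"dx": 0.189,"dy": -0.144,"dz": -0.021,"rx": 0,"ry": 0,"rz": -34.2,"claw": 0.093}])

```text
clock: 0.82
eef_pos: [0.3801, -0.4152, 0.2405]
ee_rot: [0.879, 0.477, 0.0, 0.001]
contact_force: [-1.0, -1.6, 0.5]
gripper_width: 0.994
gripper_force: 0.0
```

jog_arm(plan=[{"dx": 0.237,"dy": -0.013,"dz": -0.021,"rx": 0,"ry": 0,"rz": -34.2,"claw": 0.093},{"dx": 0.237,"dy": -0.013,"dz": -0.021,"rx": 0,"ry": 0,"rz": -34.2,"claw": 0.093},{"dx": 0.237,"dy": -0.013,"dz": -0.021,"rx": 0,"ry": 0,"rz": -34.2,"claw": 0.093},{"dx": 0.237,"dy": -0.013,"dz": -0.021,"rx": 0,"ry": 0,"rz": -34.2,"claw": 0.093},{"dx": 0.237,"dy": -0.013,"dz": -0.021,"rx": 0,"ry": 0,"rz": -34.2,"claw": 0.093}])

```text
clock: 1.45
eef_pos: [0.4986, -0.2104, 0.2607]
ee_rot: [0.7, 0.714, 0.0, 0.0]
contact_force: [0.2, -0.2, -0.2]
gripper_width: 1.001
gripper_force: 0.0
```

jog_arm(plan=[{"dx": 0.203,"dy": 0.122,"dz": -0.021,"rx": 0,"ry": 0,"rz": -34.2,"claw": 0.093},{"dx": 0.203,"dy": 0.122,"dz": -0.021,"rx": 0,"ry": 0,"rz": -34.2,"claw": 0.093},{"dx": 0.203,"dy": 0.122,"dz": -0.021,"rx": 0,"ry": 0,"rz": -34.2,"claw": 0.093},{"dx": 0.203,"dy": 0.122,"dz": -0.021,"rx": 0,"ry": 0,"rz": -34.2,"claw": 0.093},{"dx": 0.203,"dy": 0.122,"dz": -0.021,"rx": 0,"ry": 0,"rz": -34.2,"claw": 0.093}])

```text
clock: 2.08
eef_pos: [0.617, -0.0061, 0.2808]
ee_rot: [0.459, 0.888, -0.0, -0.0]
contact_force: [-1.1, -0.9, -0.3]
gripper_width: 1.002
gripper_force: 0.0
```

jog_arm(plan=[{"dx": 0,"dy": 0,"dz": 0.04,"rx": 0,"ry": 0,"rz": 0,"claw": 0.093},{"dx": 0,"dy": 0,"dz": 0.08,"rx": 0,"ry": 0,"rz": 0,"claw": 0.06},{"dx": 0,"dy": 0,"dz": 0.08,"rx": 0,"ry": 0,"rz": 0,"claw": 0.02},{"dx": 0,"dy": 0,"dz": 0.08,"rx": 0,"ry": 0,"rz": 0,"claw": 0.02},{"dx": 0,"dy": 0,"dz": 0.08,"rx": 0,"ry": 0,"rz": 0,"claw": 0.02}])

```text
clock: 2.7
eef_pos: [0.6164, -0.0074, 0.2037]
ee_rot: [0.46, 0.888, 0.0, 0.001]
contact_force: [0.4, -0.2, 0.1]
gripper_width: 0.622
gripper_force: 0.0
```

jog_arm(plan=[{"dx": 0,"dy": 0,"dz": 0,"rx": 0,"ry": 0,"rz": 0,"claw": 0.02},{"dx": 0,"dy": 0,"dz": 0,"rx": 0,"ry": 0,"rz": 0,"claw": 0.02},{"dx": 0,"dy": 0,"dz": 0,"rx": 0,"ry": 0,"rz": 0,"claw": 0.02}])

```text
clock: 3.08
eef_pos: [0.616, -0.0068, 0.202]
ee_rot: [0.46, 0.888, 0.0, 0.0]
contact_force: [0.3, 0.7, 1.3]
gripper_width: 0.33
gripper_force: 30.0
```

Run:
```python
from h import *
for n in("side","top"): cv2.imwrite(f"pics/g_{n}.png",get_image(n))
a=cv2.imread("pics/g_side.png")[150:270,240:360]
cv2.imwrite("pics/g.png",cv2.resize(a,(480,480),interpolation=cv2.INTER_CUBIC))
seq([])
```

```text
t 3.17 at [ 0.616  -0.0068  0.2207] st [ 0.4995 -0.3606  0.2207] phi 35.2 F [0.8 0.5 2. ] w 30.7 gf 30.0
```

View pics/g.png

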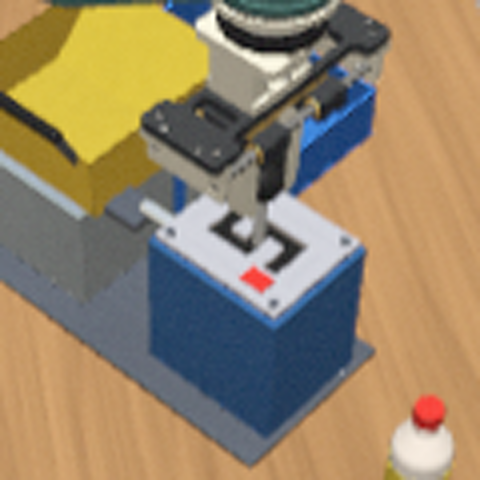

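The knob is gripped. Next is leg 1, moving station −x.

jog_arm(plan=[{"dx": 0,"dy": -0.008,"dz": 0,"rx": 0,"ry": 0,"rz": 0,"claw": 0.02},{"dx": 0,"dy": -0.016,"dz": 0,"rx": 0,"ry": 0,"rz": 0,"claw": 0.02},{"dx": 0,"dy": -0.022,"dz": 0,"rx": 0,"ry": 0,"rz": 0,"claw": 0.02},{"dx": 0,"dy": -0.022,"dz": 0,"rx": 0,"ry": 0,"rz": 0,"claw": 0.02}])

```text
clock: 3.68
eef_pos: [0.5976, -0.0199, 0.2023]
ee_rot: [0.46, 0.888, 0.0, 0.0]
contact_force: [1.1, 0.7, 8.0]
gripper_width: 0.329
gripper_force: 30.0
```

jog_arm(plan=[{"dx": 0,"dy": -0.003,"dz": 0.001,"rx": 0,"ry": 0,"rz": 0,"claw": 0.02},{"dx": 0,"dy": -0.003,"dz": 0.001,"rx": 0,"ry": 0,"rz": 0,"claw": 0.02},{"dx": 0,"dy": -0.003,"dz": 0.001,"rx": 0,"ry": 0,"rz": 0,"claw": 0.02}])

```text
clock: 4.05
eef_pos: [0.5958, -0.0211, 0.2017]
ee_rot: [0.46, 0.888, 0.001, 0.001]
contact_force: [5.3, 4.1, 9.5]
gripper_width: 0.328
gripper_force: 30.0
```

jog_arm(plan=[{"dx": 0,"dy": -0.003,"dz": 0,"rx": 0,"ry": 0,"rz": 0,"claw": 0.02},{"dx": 0,"dy": -0.003,"dz": 0,"rx": 0,"ry": 0,"rz": 0,"claw": 0.02},{"dx": 0,"dy": -0.003,"dz": 0,"rx": 0,"ry": 0,"rz": 0,"claw": 0.02}])

```text
clock: 4.42
eef_pos: [0.5949, -0.0217, 0.2017]
ee_rot: [0.46, 0.888, 0.002, 0.002]
contact_force: [21.0, 12.6, 3.9]
gripper_width: 0.332
gripper_force: 30.0
```

jog_arm(plan=[{"dx": 0,"dy": 0.005,"dz": 0,"rx": 0,"ry": 0,"rz": 0,"claw": 0.02},{"dx": 0.008,"dy": 0.005,"dz": 0,"rx": 0,"ry": 0,"rz": 0,"claw": 0.02},{"dx": 0.016,"dy": 0.005,"dz": 0.001,"rx": 0,"ry": 0,"rz": 0,"claw": 0.02},{"dx": 0.024,"dy": 0.005,"dz": 0.002,"rx": 0,"ry": 0,"rz": 0,"claw": 0.02}])

```text
clock: 4.92
eef_pos: [0.583, -0.001, 0.1997]
ee_rot: [0.46, 0.888, -0.0, 0.001]
contact_force: [-0.8, -1.1, 10.3]
gripper_width: 0.328
gripper_force: 30.0
```

jog_arm(plan=[{"dx": 0.008,"dy": 0,"dz": 0.0015,"rx": 0,"ry": 0,"rz": 0,"claw": 0.02},{"dx": 0.016,"dy": 0,"dz": 0.003,"rx": 0,"ry": 0,"rz": 0,"claw": 0.02},{"dx": 0.02,"dy": 0,"dz": 0.004,"rx": 0,"ry": 0,"rz": 0,"claw": 0.02},{"dx": 0.02,"dy": 0,"dz": 0.004,"rx": 0,"ry": 0,"rz": 0,"claw": 0.02}])

```text
clock: 5.42
eef_pos: [0.5712, 0.0157, 0.195]
ee_rot: [0.46, 0.888, -0.0, -0.0]
contact_force: [-2.0, 1.1, 7.4]
gripper_width: 0.327
gripper_force: 30.0
```

jog_arm(plan=[{"dx": 0.003,"dy": 0,"dz": 0.001,"rx": 0,"ry": 0,"rz": 0,"claw": 0.02},{"dx": 0.003,"dy": 0,"dz": 0.001,"rx": 0,"ry": 0,"rz": 0,"claw": 0.02}])

```text
clock: 5.68
eef_pos: [0.5696, 0.0181, 0.1941]
ee_rot: [0.46, 0.888, -0.0, -0.0]
contact_force: [-1.0, 1.4, 8.1]
gripper_width: 0.329
gripper_force: 30.0
```

jog_arm(plan=[{"dx": 0,"dy": 0.01,"dz": -0.001,"rx": 0,"ry": 0,"rz": 0,"claw": 0.02},{"dx": 0,"dy": 0.02,"dz": -0.001,"rx": 0,"ry": 0,"rz": 0,"claw": 0.02},{"dx": 0,"dy": 0.03,"dz": -0.001,"rx": 0,"ry": 0,"rz": 0,"claw": 0.02},{"dx": 0,"dy": 0.036,"dz": 0,"rx": 0,"ry": 0,"rz": 0,"claw": 0.02},{"dx": 0,"dy": 0.036,"dz": 0,"rx": 0,"ry": 0,"rz": 0,"claw": 0.02}])

```text
clock: 6.3
eef_pos: [0.5993, 0.0389, 0.1935]
ee_rot: [0.46, 0.888, -0.0, -0.0]
contact_force: [-0.8, -1.2, 4.8]
gripper_width: 0.326
gripper_force: 30.0
```

jog_arm(plan=[{"dx": 0,"dy": 0.004,"dz": 0,"rx": 0,"ry": 0,"rz": 0,"claw": 0.02},{"dx": 0,"dy": 0.007,"dz": 0,"rx": 0,"ry": 0,"rz": 0,"claw": 0.02},{"dx": 0,"dy": 0.007,"dz": 0,"rx": 0,"ry": 0,"rz": 0,"claw": 0.02}])

```text
clock: 6.68
eef_pos: [0.6051, 0.0431, 0.1934]
ee_rot: [0.46, 0.888, -0.0, -0.0]
contact_force: [-2.7, -2.9, 1.6]
gripper_width: 0.327
gripper_force: 30.0
```

jog_arm(plan=[{"dx": 0,"dy": 0,"dz": 0,"rx": 0,"ry": 0,"rz": 0,"claw": 0.07},{"dx": 0,"dy": 0,"dz": 0,"rx": 0,"ry": 0,"rz": 0,"claw": 0.07},{"dx": 0,"dy": 0,"dz": 0,"rx": 0,"ry": 0,"rz": 0,"claw": 0.07},{"dx": 0,"dy": 0,"dz": -0.05,"rx": 0,"ry": 0,"rz": 0,"claw": 0.093},{"dx": 0,"dy": 0,"dz": -0.1,"rx": 0,"ry": 0,"rz": 0,"claw": 0.093}])

```text
clock: 7.3
eef_pos: [0.6049, 0.0432, 0.2946]
ee_rot: [0.46, 0.888, -0.0, -0.0]
contact_force: [0.2, 0.7, 1.7]
gripper_width: 0.816
gripper_force: 0.0
```

Run:
```python
from h import *
s,t=get_image("side"),get_image("top")
cv2.imwrite("pics/b_side.png",s);cv2.imwrite("pics/b_top.png",t)
a=cv2.resize(s[260:400,190:390],(800,560),interpolation=cv2.INTER_CUBIC)
cv2.imwrite("pics/b1.png",a)
b=cv2.resize(t[140:300,240:420],(675,600),interpolation=cv2.INTER_CUBIC)
cv2.imwrite("pics/b2.png",b)
```

```text
(no output)
```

View pics/b1.png

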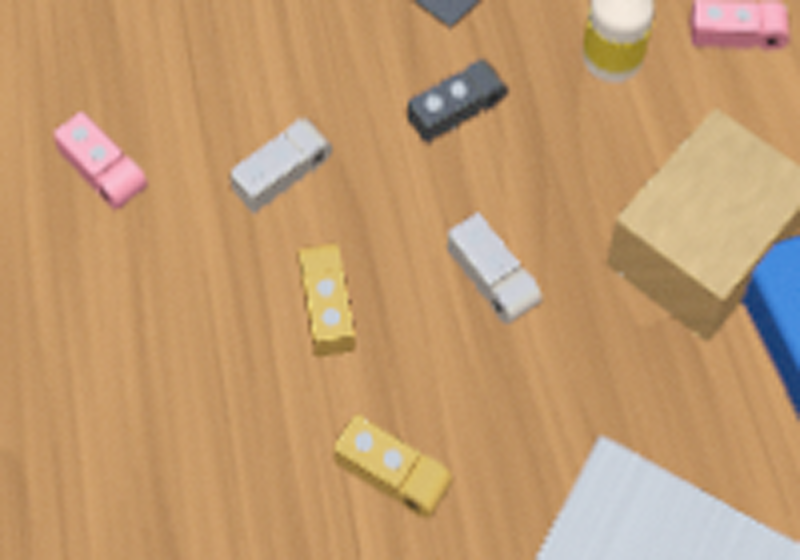

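View pics/b2.png

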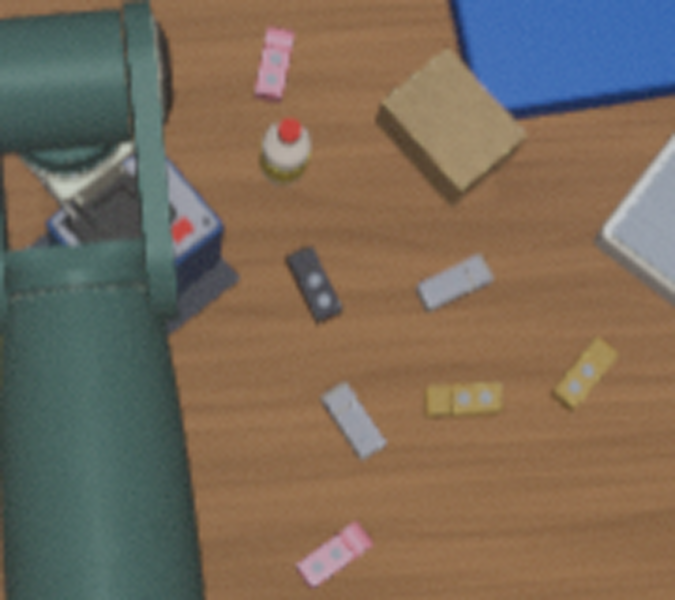

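Five blocks are confirmed: dark, two grey and two brass, with two pink ones to avoid. I'll measure the block centres and headings from both views.

```bash
cat >> h.py <<'E'
def mask(hsv,k):
    h,s,v=[hsv[...,i].astype(int) for i in range(3)]
    if k=="dark": return v<75
    if k[:4]=="grey": return s<60
    return (h>19)&(s>90)&(v>150)
def block(k,P,r=.055,show=True):
    """re-measure block near world P (xy): rect of masked outline cast at mid height, both views averaged"""
    out=[]
    for n in("side","top"):
        hsv=cv2.cvtColor(get_image(n),cv2.COLOR_BGR2HSV)
        win=np.zeros(hsv.shape[:2],np.uint8)
        q=[np.array(P)+[r*np.cos(a),r*np.sin(a)] for a in np.linspace(0,6.28,24)]
        cv2.fillPoly(win,[proj(n,np.c_[q,np.full(24,.014)]).round().astype(int)],1)
        m=(mask(hsv,k)&(win>0)).astype(np.uint8); m=cv2.morphologyEx(m,cv2.MORPH_CLOSE,np.ones((5,5)))
        _,l,stt,_=cv2.connectedComponentsWithStats(m)
        if len(stt)<2: print(k,n,"none"); continue
        i=1+np.argmax(stt[1:,4]); c=max(cv2.findContours((l==i).astype(np.uint8),0,2)[0],key=cv2.contourArea)[:,0]
        c=np.array([plane(n,p,.018 if n=="side" else .02)[:2]*1000 for p in c],np.float32)
        (x,s,a)=cv2.minAreaRect(c)
        if s[0]<s[1]: a+=90;s=s[::-1]
        if show: print(k,n,stt[i,4],np.round(x),np.round(s),round(a%180,1))
        out.append((x[0],x[1],a%180))
    return out
B={"dark":(.573,-.185),"grey1":(.568,-.321),"grey2":(.436,-.209),"brass1":(.449,-.316),"brass2":(.469,-.442)}
E
python3 - <<'E'
from h import *
for k,p in B.items(): block(k,p)
S=lambda x,y:(190+x/4-.4,260+y/4-.4)
T=lambda x,y:(240+x/3.75-.4,140+y/3.75-.4)
for k,s,t in [("dark",[(418,118),(492,72)],[(299,253),(328,316)]),("brass1",[(320,248),(333,342)],[(502,398),(427,400)])]:
    for n,f,pp in(("side",S,s),("top",T,t)):
        a,b=[plane(n,f(*p),.028)[:2]*1000 for p in pp]; d=b-a
        print(k,n,np.round((a+b)/2),np.round(np.hypot(*d)),np.round(np.degrees(np.arctan2(d[1],d[0]))%180,1))
E
```

```text
dark side 68 [ 577. -197.] [74. 27.] 2.5
dark top 9 [ 585. -163.] [29.  4.] 17.0
grey1 side 316 [ 570. -322.] [79. 35.] 111.6
grey1 top 162 [ 565. -319.] [76. 32.] 113.0
grey2 side 295 [ 438. -210.] [78. 39.] 27.9
grey2 top 168 [ 434. -207.] [74. 31.] 28.1
brass1 side 247 [ 452. -319.] [73. 29.] 88.8
brass1 top 138 [ 450. -320.] [71. 26.] 86.3
brass2 side 349 [ 472. -443.] [76. 34.] 135.5
brass2 top 127 [ 467. -444.] [69. 28.] 136.3
dark side [ 576. -186.] 69.0 23.7
dark top [ 570. -179.] 70.0 19.9
brass1 side [ 452. -324.] 70.0 86.6
brass1 top [ 447. -318.] 74.0 87.8
```

Run:
```python
from h import *
a=np.array([.436,-.209,0])
k=st(.506,-.153+.038,0); print(k)
seq([(a+[0,0,.25],118),(a+[0,0,.024],118),(a+[0,0,.25],118),(k+[0,0,.27],125.2),(k+[0,0,.157],125.2),(k+[0,0,.27],125.2)])
```

```text
[0.47976503 0.19770309 0.        ]
t 7.9 at [0.605  0.0431 0.3119] st [ 0.5192 -0.3136  0.3119] phi 35.2 F [-0.8  0.3 -0.2] w 92.8 gf 0.0
  dx -0.0542 dy -0.1417 dz 0.0309 rz 48.6 rows 5
  dx -0.1422 dy -0.0530 dz 0.0309 rz 48.6 rows 5
  dx 0.0000 dy 0.0000 dz 0.2260 rz -0.0 rows 4
  dx 0.0000 dy 0.0000 dz -0.2260 rz -0.0 rows 4
  dx 0.1148 dy -0.1693 dz -0.0100 rz -3.6 rows 4
  dx 0.1252 dy -0.1617 dz -0.0100 rz -3.6 rows 4
  dx 0.0000 dy 0.0000 dz 0.1130 rz -0.0 rows 2
  dx 0.0000 dy 0.0000 dz -0.1130 rz -0.0 rows 2
```

jog_arm(plan=[{"dx": -0.0542,"dy": -0.1417,"dz": 0.031,"rx": 0,"ry": 0,"rz": 48.6,"claw": 0.06},{"dx": -0.0542,"dy": -0.1417,"dz": 0.031,"rx": 0,"ry": 0,"rz": 48.6,"claw": 0.06},{"dx": -0.0542,"dy": -0.1417,"dz": 0.031,"rx": 0,"ry": 0,"rz": 48.6,"claw": 0.06},{"dx": -0.0542,"dy": -0.1417,"dz": 0.031,"rx": 0,"ry": 0,"rz": 48.6,"claw": 0.06},{"dx": -0.0542,"dy": -0.1417,"dz": 0.031,"rx": 0,"ry": 0,"rz": 48.6,"claw": 0.06}])

```text
clock: 8.52
eef_pos: [0.5203, -0.0833, 0.2626]
ee_rot: [0.786, 0.618, 0.0, 0.0]
contact_force: [0.4, 0.8, 0.2]
gripper_width: 0.643
gripper_force: 0.0
```

jog_arm(plan=[{"dx": -0.1422,"dy": -0.053,"dz": 0.031,"rx": 0,"ry": 0,"rz": 48.6,"claw": 0.06},{"dx": -0.1422,"dy": -0.053,"dz": 0.031,"rx": 0,"ry": 0,"rz": 48.6,"claw": 0.06},{"dx": -0.1422,"dy": -0.053,"dz": 0.031,"rx": 0,"ry": 0,"rz": 48.6,"claw": 0.06},{"dx": -0.1422,"dy": -0.053,"dz": 0.031,"rx": 0,"ry": 0,"rz": 48.6,"claw": 0.06},{"dx": -0.1422,"dy": -0.053,"dz": 0.031,"rx": 0,"ry": 0,"rz": 48.6,"claw": 0.06}])

```text
clock: 9.15
eef_pos: [0.4358, -0.2094, 0.2315]
ee_rot: [0.971, 0.239, -0.0, -0.0]
contact_force: [0.3, -0.3, 0.2]
gripper_width: 0.643
gripper_force: 0.0
```

Run:
```python
from h import *
a=np.array([.436,-.209,0]); k=st(.506,-.153+.038,0)
block("grey2",B["grey2"])
seq([(a+[0,0,.25],118),(a+[0,0,.024],118),(a+[0,0,.25],118),(k+[0,0,.27],125.2),(k+[0,0,.157],125.2),(k+[0,0,.27],125.2)])
```

```text
grey2 side 295 [ 438. -210.] [78. 39.] 27.9
grey2 top 572 [ 440. -201.] [111.  96.] 158.7
t 9.25 at [ 0.436  -0.2091  0.2503] st [ 0.2357 -0.4222  0.2503] phi -62.1 F [ 0.4 -0.4 -0.6] w 60.0 gf 0.0
  dx 0.0001 dy -0.0001 dz 0.0003 rz -0.1 rows 1
  dx 0.0000 dy 0.0000 dz 0.2260 rz -0.0 rows 4
  dx 0.0000 dy 0.0000 dz -0.2260 rz -0.0 rows 4
  dx 0.1148 dy -0.1693 dz -0.0100 rz -3.6 rows 4
  dx 0.1252 dy -0.1617 dz -0.0100 rz -3.6 rows 4
  dx 0.0000 dy 0.0000 dz 0.1130 rz -0.0 rows 2
  dx 0.0000 dy 0.0000 dz -0.1130 rz -0.0 rows 2
```

Unmoved. I'll descend, grip and lift.

jog_arm(plan=[{"dx": 0,"dy": 0,"dz": 0.06,"rx": 0,"ry": 0,"rz": 0,"claw": 0.06},{"dx": 0,"dy": 0,"dz": 0.12,"rx": 0,"ry": 0,"rz": 0,"claw": 0.06},{"dx": 0,"dy": 0,"dz": 0.175,"rx": 0,"ry": 0,"rz": 0,"claw": 0.06},{"dx": 0,"dy": 0,"dz": 0.21,"rx": 0,"ry": 0,"rz": 0,"claw": 0.06},{"dx": 0,"dy": 0,"dz": 0.226,"rx": 0,"ry": 0,"rz": 0,"claw": 0.06}])

```text
clock: 9.88
eef_pos: [0.4354, -0.2085, 0.0038]
ee_rot: [0.97, 0.243, -0.001, -0.001]
contact_force: [0.3, -0.4, 0.3]
gripper_width: 0.643
gripper_force: 0.0
```

jog_arm(plan=[{"dx": 0,"dy": 0,"dz": 0,"rx": 0,"ry": 0,"rz": 0,"claw": 0.015},{"dx": 0,"dy": 0,"dz": 0,"rx": 0,"ry": 0,"rz": 0,"claw": 0.015},{"dx": 0,"dy": 0,"dz": 0,"rx": 0,"ry": 0,"rz": 0,"claw": 0.015},{"dx": 0,"dy": 0,"dz": 0,"rx": 0,"ry": 0,"rz": 0,"claw": 0.015}])

```text
clock: 10.38
eef_pos: [0.4366, -0.2093, 0.0066]
ee_rot: [0.97, 0.242, 0.001, 0.0]
contact_force: [-1.0, 0.7, 5.2]
gripper_width: 0.3
gripper_force: 30.0
```

jog_arm(plan=[{"dx": 0,"dy": 0,"dz": -0.03,"rx": 0,"ry": 0,"rz": 0,"claw": 0.015},{"dx": 0,"dy": 0,"dz": -0.08,"rx": 0,"ry": 0,"rz": 0,"claw": 0.015},{"dx": 0,"dy": 0,"dz": -0.14,"rx": 0,"ry": 0,"rz": 0,"claw": 0.015},{"dx": 0,"dy": 0,"dz": -0.2,"rx": 0,"ry": 0,"rz": 0,"claw": 0.015},{"dx": 0,"dy": 0,"dz": -0.226,"rx": 0,"ry": 0,"rz": 0,"claw": 0.015}])

```text
clock: 11.0
eef_pos: [0.4366, -0.2092, 0.2357]
ee_rot: [0.97, 0.242, 0.002, 0.002]
contact_force: [-1.3, 0.5, -1.0]
gripper_width: 0.299
gripper_force: 30.0
```

jog_arm(plan=[{"dx": 0.1148,"dy": -0.1693,"dz": -0.01,"rx": 0,"ry": 0,"rz": -3.6,"claw": 0.015},{"dx": 0.1148,"dy": -0.1693,"dz": -0.01,"rx": 0,"ry": 0,"rz": -3.6,"claw": 0.015},{"dx": 0.1148,"dy": -0.1693,"dz": -0.01,"rx": 0,"ry": 0,"rz": -3.6,"claw": 0.015},{"dx": 0.1148,"dy": -0.1693,"dz": -0.01,"rx": 0,"ry": 0,"rz": -3.6,"claw": 0.015}])

```text
clock: 11.5
eef_pos: [0.4578, -0.0027, 0.2422]
ee_rot: [0.962, 0.274, 0.001, -0.0]
contact_force: [0.2, -0.8, -0.6]
gripper_width: 0.298
gripper_force: 30.0
```

jog_arm(plan=[{"dx": 0.1252,"dy": -0.1617,"dz": -0.01,"rx": 0,"ry": 0,"rz": -3.6,"claw": 0.015},{"dx": 0.1252,"dy": -0.1617,"dz": -0.01,"rx": 0,"ry": 0,"rz": -3.6,"claw": 0.015},{"dx": 0.1252,"dy": -0.1617,"dz": -0.01,"rx": 0,"ry": 0,"rz": -3.6,"claw": 0.015},{"dx": 0.1252,"dy": -0.1617,"dz": -0.01,"rx": 0,"ry": 0,"rz": -3.6,"claw": 0.015},{"dx": 0.1252,"dy": -0.1617,"dz": -0.01,"rx": 0,"ry": 0,"rz": -3.6,"claw": 0.015}])

```text
clock: 12.12
eef_pos: [0.4797, 0.1982, 0.2515]
ee_rot: [0.953, 0.303, -0.0, 0.0]
contact_force: [0.3, -1.2, -1.4]
gripper_width: 0.299
gripper_force: 30.0
```

Run:
```python
from h import *
k=st(.506,-.153+.038,0)
seq([(k+[0,0,.27],125.2),(k+[0,0,.157],125.2)])
cv2.imwrite("pics/p1.png",cv2.resize(get_image("side")[110:240,190:350],(800,600)[:2],interpolation=cv2.INTER_CUBIC))
```

```text
t 12.12 at [0.4797 0.1982 0.2703] st [ 0.5062 -0.1145  0.2703] phi -54.7 F [ 0.3 -1.2 -1.4] w 27.8 gf 30.0
  dx -0.0002 dy 0.0005 dz 0.0003 rz 0.1 rows 1
  dx 0.0000 dy 0.0000 dz 0.1130 rz -0.0 rows 2
```

View pics/p1.png

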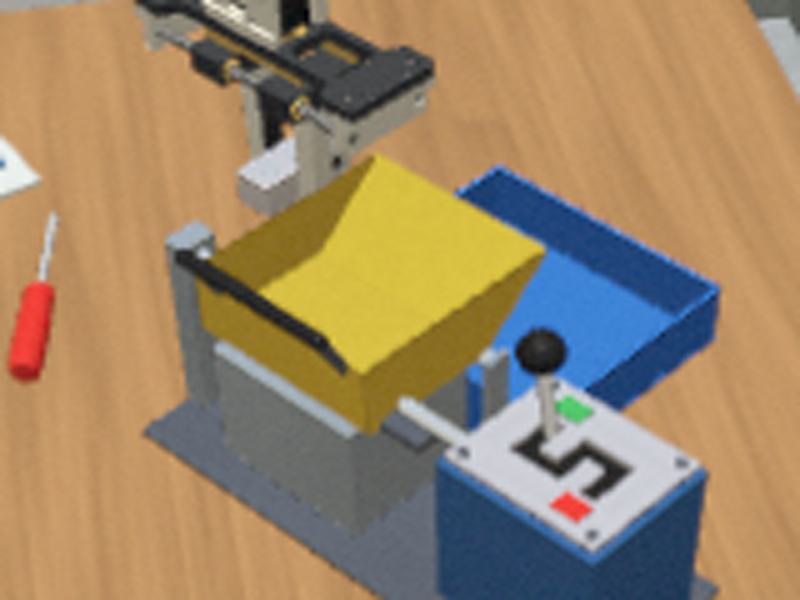

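Picture: the lever is in the green slot with the bolt out over the tab, and the block is held above the skip. Now I'll lower and release it.

jog_arm(plan=[{"dx": 0,"dy": 0,"dz": 0.05,"rx": 0,"ry": 0,"rz": 0,"claw": 0.015},{"dx": 0,"dy": 0,"dz": 0.095,"rx": 0,"ry": 0,"rz": 0,"claw": 0.015},{"dx": 0,"dy": 0,"dz": 0.113,"rx": 0,"ry": 0,"rz": 0,"claw": 0.015},{"dx": 0,"dy": 0,"dz": 0.113,"rx": 0,"ry": 0,"rz": 0,"claw": 0.015},{"dx": 0,"dy": 0,"dz": 0.113,"rx": 0,"ry": 0,"rz": 0,"claw": 0.036}])

```text
clock: 12.8
eef_pos: [0.4806, 0.1976, 0.1407]
ee_rot: [0.953, 0.302, 0.001, -0.0]
contact_force: [-0.1, 0.5, 0.3]
gripper_width: 0.358
gripper_force: 0.0
```

jog_arm(plan=[{"dx": 0,"dy": 0,"dz": 0,"rx": 0,"ry": 0,"rz": 0,"claw": 0.036},{"dx": 0,"dy": 0,"dz": -0.04,"rx": 0,"ry": 0,"rz": 0,"claw": 0.036},{"dx": 0,"dy": 0,"dz": -0.09,"rx": 0,"ry": 0,"rz": 0,"claw": 0.06},{"dx": 0,"dy": 0,"dz": -0.12,"rx": 0,"ry": 0,"rz": 0,"claw": 0.06}])

```text
clock: 13.3
eef_pos: [0.4801, 0.1979, 0.2622]
ee_rot: [0.953, 0.303, 0.002, -0.0]
contact_force: [0.7, 0.2, -0.7]
gripper_width: 0.555
gripper_force: 0.0
```

Run:
```python
from h import *
for k in("dark","brass1","grey1"): block(k,B[k])
a=np.array([.573,-.183,0]); k=st(.506,-.153-.038,0); z=np.array([0,0,1])
seq([(a+.25*z,112),(a+z*.024,112),(a+.25*z,112),(k+.27*z,125.2),(k+.157*z,125.2),(k+.27*z,125.2)])
```

```text
dark side 77 [ 577. -197.] [74. 27.] 2.5
dark top 4 [ 583. -163.] [8. 4.] 176.5
brass1 side 243 [ 452. -318.] [72. 29.] 87.7
brass1 top 137 [ 450. -319.] [71. 26.] 86.3
grey1 side 316 [ 570. -322.] [79. 35.] 111.6
grey1 top 162 [ 566. -320.] [74. 32.] 113.0
t 13.6 at [0.4795 0.1977 0.2765] st [ 0.5058 -0.1149  0.2765] phi -54.8 F [ 0.1 -0.1  0.4] w 59.9 gf 0.0
  dx -0.0716 dy 0.1824 dz 0.0133 rz 6.6 rows 4
  dx -0.0501 dy 0.1895 dz 0.0133 rz 6.6 rows 4
  dx 0.0000 dy 0.0000 dz 0.2260 rz -0.0 rows 4
  dx 0.0000 dy 0.0000 dz -0.2260 rz -0.0 rows 4
  dx 0.0368 dy -0.1570 dz -0.0100 rz -6.6 rows 3
  dx 0.0546 dy -0.1517 dz -0.0100 rz -6.6 rows 3
  dx 0.0000 dy 0.0000 dz 0.1130 rz -0.0 rows 2
  dx 0.0000 dy 0.0000 dz -0.1130 rz -0.0 rows 2
```

jog_arm(plan=[{"dx": -0.0716,"dy": 0.1824,"dz": 0.013,"rx": 0,"ry": 0,"rz": 6.6,"claw": 0.06},{"dx": -0.0716,"dy": 0.1824,"dz": 0.013,"rx": 0,"ry": 0,"rz": 6.6,"claw": 0.06},{"dx": -0.0716,"dy": 0.1824,"dz": 0.013,"rx": 0,"ry": 0,"rz": 6.6,"claw": 0.06},{"dx": -0.0716,"dy": 0.1824,"dz": 0.013,"rx": 0,"ry": 0,"rz": 6.6,"claw": 0.06}])

```text
clock: 14.1
eef_pos: [0.5265, 0.0043, 0.244]
ee_rot: [0.969, 0.245, -0.001, -0.0]
contact_force: [-0.2, 0.3, -0.4]
gripper_width: 0.644
gripper_force: 0.0
```

jog_arm(plan=[{"dx": -0.0501,"dy": 0.1895,"dz": 0.013,"rx": 0,"ry": 0,"rz": 6.6,"claw": 0.06},{"dx": -0.0501,"dy": 0.1895,"dz": 0.013,"rx": 0,"ry": 0,"rz": 6.6,"claw": 0.06},{"dx": -0.0501,"dy": 0.1895,"dz": 0.013,"rx": 0,"ry": 0,"rz": 6.6,"claw": 0.06},{"dx": -0.0501,"dy": 0.1895,"dz": 0.013,"rx": 0,"ry": 0,"rz": 6.6,"claw": 0.06},{"dx": -0.0501,"dy": 0.1895,"dz": 0.013,"rx": 0,"ry": 0,"rz": 6.6,"claw": 0.06}])

```text
clock: 14.72
eef_pos: [0.5732, -0.1825, 0.2318]
ee_rot: [0.982, 0.191, -0.001, -0.001]
contact_force: [-0.1, -0.2, -0.6]
gripper_width: 0.647
gripper_force: 0.0
```

Run:
```python
from h import *
a=np.array([.573,-.183,0]); z=np.array([0,0,1])
seq([(a+.25*z,112),(a+z*.024,112)])
im=get_image("side"); b=cv2.imread("pics/b_side.png")
r=slice(270,300),slice(285,325); print(np.abs(im[r].astype(int)-b[r]).mean(), tri((314.6,281.2),(322.5,214))[0])
```

```text
t 14.72 at [ 0.5732 -0.1825  0.2506] st [ 0.3632 -0.4795  0.2506] phi -68.0 F [-0.1 -0.2 -0.6] w 60.1 gf 0.0
  dx -0.0004 dy 0.0004 dz 0.0006 rz -0.0 rows 1
  dx 0.0000 dy 0.0000 dz 0.2260 rz -0.0 rows 4
3.859166666666667 [ 0.59682899 -0.17820218  0.01223141]
```

jog_arm(plan=[{"dx": 0,"dy": 0,"dz": 0.06,"rx": 0,"ry": 0,"rz": 0,"claw": 0.06},{"dx": 0,"dy": 0,"dz": 0.12,"rx": 0,"ry": 0,"rz": 0,"claw": 0.06},{"dx": 0,"dy": 0,"dz": 0.175,"rx": 0,"ry": 0,"rz": 0,"claw": 0.06},{"dx": 0,"dy": 0,"dz": 0.21,"rx": 0,"ry": 0,"rz": 0,"claw": 0.06},{"dx": 0,"dy": 0,"dz": 0.226,"rx": 0,"ry": 0,"rz": 0,"claw": 0.06}])

```text
clock: 15.4
eef_pos: [0.5726, -0.1811, 0.0051]
ee_rot: [0.981, 0.192, -0.001, -0.001]
contact_force: [0.9, -0.2, 0.0]
gripper_width: 0.644
gripper_force: 0.0
```

jog_arm(plan=[{"dx": 0,"dy": 0,"dz": 0,"rx": 0,"ry": 0,"rz": 0,"claw": 0.015},{"dx": 0,"dy": 0,"dz": 0,"rx": 0,"ry": 0,"rz": 0,"claw": 0.015},{"dx": 0,"dy": 0,"dz": 0,"rx": 0,"ry": 0,"rz": 0,"claw": 0.015},{"dx": 0,"dy": 0,"dz": 0,"rx": 0,"ry": 0,"rz": 0,"claw": 0.015}])

```text
clock: 15.9
eef_pos: [0.5738, -0.1831, 0.0077]
ee_rot: [0.982, 0.191, 0.001, 0.0]
contact_force: [-1.7, 0.3, 4.1]
gripper_width: 0.299
gripper_force: 30.0
```

jog_arm(plan=[{"dx": 0,"dy": 0,"dz": -0.03,"rx": 0,"ry": 0,"rz": 0,"claw": 0.015},{"dx": 0,"dy": 0,"dz": -0.08,"rx": 0,"ry": 0,"rz": 0,"claw": 0.015},{"dx": 0,"dy": 0,"dz": -0.14,"rx": 0,"ry": 0,"rz": 0,"claw": 0.015},{"dx": 0,"dy": 0,"dz": -0.2,"rx": 0,"ry": 0,"rz": 0,"claw": 0.015},{"dx": 0,"dy": 0,"dz": -0.226,"rx": 0,"ry": 0,"rz": 0,"claw": 0.015}])

```text
clock: 16.52
eef_pos: [0.5738, -0.1832, 0.2371]
ee_rot: [0.982, 0.191, 0.002, 0.001]
contact_force: [0.2, -0.5, -2.4]
gripper_width: 0.296
gripper_force: 30.0
```

jog_arm(plan=[{"dx": 0.0368,"dy": -0.157,"dz": -0.01,"rx": 0,"ry": 0,"rz": -6.6,"claw": 0.015},{"dx": 0.0368,"dy": -0.157,"dz": -0.01,"rx": 0,"ry": 0,"rz": -6.6,"claw": 0.015},{"dx": 0.0368,"dy": -0.157,"dz": -0.01,"rx": 0,"ry": 0,"rz": -6.6,"claw": 0.015},{"dx": 0.0368,"dy": -0.157,"dz": -0.01,"rx": 0,"ry": 0,"rz": -6.6,"claw": 0.015}])

```text
clock: 17.02
eef_pos: [0.5482, -0.0216, 0.2434]
ee_rot: [0.969, 0.248, 0.001, 0.0]
contact_force: [0.1, -0.4, -0.5]
gripper_width: 0.3
gripper_force: 30.0
```

jog_arm(plan=[{"dx": 0.0546,"dy": -0.1517,"dz": -0.01,"rx": 0,"ry": 0,"rz": -6.6,"claw": 0.015},{"dx": 0.0546,"dy": -0.1517,"dz": -0.01,"rx": 0,"ry": 0,"rz": -6.6,"claw": 0.015},{"dx": 0.0546,"dy": -0.1517,"dz": -0.01,"rx": 0,"ry": 0,"rz": -6.6,"claw": 0.015},{"dx": 0.0546,"dy": -0.1517,"dz": -0.01,"rx": 0,"ry": 0,"rz": -6.6,"claw": 0.015},{"dx": 0.0546,"dy": -0.1517,"dz": -0.01,"rx": 0,"ry": 0,"rz": -6.6,"claw": 0.015}])

```text
clock: 17.65
eef_pos: [0.5241, 0.1348, 0.2525]
ee_rot: [0.953, 0.302, -0.0, 0.0]
contact_force: [0.2, -0.2, -0.3]
gripper_width: 0.295
gripper_force: 30.0
```

Run:
```python
from h import *
k=st(.506,-.153-.038,0); z=np.array([0,0,1])
seq([(k+.27*z,125.2),(k+z*.157,125.2)])
```

```text
t 17.65 at [0.5241 0.1348 0.2713] st [ 0.5059 -0.1919  0.2713] phi -54.8 F [ 0.2 -0.2 -0.3] w 27.5 gf 30.0
  dx 0.0001 dy -0.0009 dz 0.0013 rz -0.0 rows 1
  dx 0.0000 dy 0.0000 dz 0.1130 rz -0.0 rows 2
```

Placing this one about 10 mm higher, to keep the gripper body off the knob.

jog_arm(plan=[{"dx": 0,"dy": -0.001,"dz": 0.05,"rx": 0,"ry": 0,"rz": 0,"claw": 0.015},{"dx": 0,"dy": -0.001,"dz": 0.09,"rx": 0,"ry": 0,"rz": 0,"claw": 0.015},{"dx": 0,"dy": -0.001,"dz": 0.103,"rx": 0,"ry": 0,"rz": 0,"claw": 0.015},{"dx": 0,"dy": -0.001,"dz": 0.103,"rx": 0,"ry": 0,"rz": 0,"claw": 0.015},{"dx": 0,"dy": -0.001,"dz": 0.103,"rx": 0,"ry": 0,"rz": 0,"claw": 0.036}])

```text
clock: 18.27
eef_pos: [0.5241, 0.1364, 0.1516]
ee_rot: [0.953, 0.302, 0.001, 0.0]
contact_force: [-0.2, 0.5, 0.3]
gripper_width: 0.358
gripper_force: 0.0
```

jog_arm(plan=[{"dx": 0,"dy": 0,"dz": 0,"rx": 0,"ry": 0,"rz": 0,"claw": 0.036},{"dx": 0,"dy": 0,"dz": -0.04,"rx": 0,"ry": 0,"rz": 0,"claw": 0.036},{"dx": 0,"dy": 0,"dz": -0.09,"rx": 0,"ry": 0,"rz": 0,"claw": 0.06},{"dx": 0,"dy": 0,"dz": -0.12,"rx": 0,"ry": 0,"rz": 0,"claw": 0.06}])

```text
clock: 18.77
eef_pos: [0.5236, 0.1367, 0.2733]
ee_rot: [0.953, 0.303, 0.002, 0.0]
contact_force: [0.3, 0.8, 0.3]
gripper_width: 0.554
gripper_force: 0.0
```

Run:
```python
from h import *
for k in("brass1","grey1","brass2"): block(k,B[k])
a=np.array([.451,-.319,0]); k=st(.506,-.153,0); z=np.array([0,0,1])
seq([(a+.25*z,177),(a+z*.024,177),(a+.25*z,177),(k+.28*z,125.2),(k+.185*z,125.2),(k+.28*z,125.2)])
```

```text
brass1 side 244 [ 452. -318.] [72. 29.] 88.8
brass1 top 140 [ 450. -320.] [71. 26.] 86.3
grey1 side 316 [ 570. -322.] [79. 35.] 111.6
grey1 top 162 [ 566. -320.] [74. 32.] 113.0
brass2 side 342 [ 472. -443.] [76. 34.] 135.2
brass2 top 125 [ 467. -443.] [68. 26.] 136.1
t 19.07 at [0.523  0.1365 0.2875] st [ 0.506  -0.1899  0.2875] phi -54.8 F [ 0.3 -0.  -0.8] w 59.8 gf 0.0
  dx -0.1608 dy 0.1653 dz 0.0188 rz -25.9 rows 4
  dx -0.2168 dy 0.0785 dz 0.0188 rz -25.9 rows 4
  dx 0.0000 dy 0.0000 dz 0.2260 rz -0.0 rows 4
  dx 0.0000 dy 0.0000 dz -0.2260 rz -0.0 rows 4
  dx 0.2438 dy 0.0126 dz -0.0150 rz 25.9 rows 5
  dx 0.2248 dy -0.0952 dz -0.0150 rz 25.9 rows 5
  dx 0.0000 dy 0.0000 dz 0.0950 rz -0.0 rows 2
  dx 0.0000 dy 0.0000 dz -0.0950 rz -0.0 rows 2
```

jog_arm(plan=[{"dx": -0.1608,"dy": 0.1653,"dz": 0.019,"rx": 0,"ry": 0,"rz": -25.9,"claw": 0.06},{"dx": -0.1608,"dy": 0.1653,"dz": 0.019,"rx": 0,"ry": 0,"rz": -25.9,"claw": 0.06},{"dx": -0.1608,"dy": 0.1653,"dz": 0.019,"rx": 0,"ry": 0,"rz": -25.9,"claw": 0.06},{"dx": -0.1608,"dy": 0.1653,"dz": 0.019,"rx": 0,"ry": 0,"rz": -25.9,"claw": 0.06},{"dx": -0.1608,"dy": 0.1653,"dz": 0.019,"rx": 0,"ry": 0,"rz": -25.9,"claw": 0.06}])

```text
clock: 19.7
eef_pos: [0.4861, -0.094, 0.2492]
ee_rot: [0.862, 0.507, -0.001, -0.001]
contact_force: [-0.9, 0.7, -0.2]
gripper_width: 0.643
gripper_force: 0.0
```

jog_arm(plan=[{"dx": -0.2168,"dy": 0.0785,"dz": 0.019,"rx": 0,"ry": 0,"rz": -25.9,"claw": 0.06},{"dx": -0.2168,"dy": 0.0785,"dz": 0.019,"rx": 0,"ry": 0,"rz": -25.9,"claw": 0.06},{"dx": -0.2168,"dy": 0.0785,"dz": 0.019,"rx": 0,"ry": 0,"rz": -25.9,"claw": 0.06},{"dx": -0.2168,"dy": 0.0785,"dz": 0.019,"rx": 0,"ry": 0,"rz": -25.9,"claw": 0.06},{"dx": -0.2168,"dy": 0.0785,"dz": 0.019,"rx": 0,"ry": 0,"rz": -25.9,"claw": 0.06}])

```text
clock: 20.32
eef_pos: [0.4505, -0.3209, 0.2298]
ee_rot: [0.726, 0.687, -0.0, -0.001]
contact_force: [0.1, 1.0, -1.0]
gripper_width: 0.646
gripper_force: 0.0
```

jog_arm(plan=[{"dx": 0,"dy": 0,"dz": 0.06,"rx": 0,"ry": 0,"rz": 0,"claw": 0.06},{"dx": 0,"dy": 0,"dz": 0.12,"rx": 0,"ry": 0,"rz": 0,"claw": 0.06},{"dx": 0,"dy": 0,"dz": 0.175,"rx": 0,"ry": 0,"rz": 0,"claw": 0.06},{"dx": 0,"dy": 0,"dz": 0.21,"rx": 0,"ry": 0,"rz": 0,"claw": 0.06},{"dx": 0,"dy": 0,"dz": 0.226,"rx": 0,"ry": 0,"rz": 0,"claw": 0.06}])

```text
clock: 20.95
eef_pos: [0.451, -0.317, 0.0035]
ee_rot: [0.725, 0.689, -0.0, -0.001]
contact_force: [0.6, 0.3, 0.5]
gripper_width: 0.641
gripper_force: 0.0
```

jog_arm(plan=[{"dx": 0,"dy": 0,"dz": 0,"rx": 0,"ry": 0,"rz": 0,"claw": 0.015},{"dx": 0,"dy": 0,"dz": 0,"rx": 0,"ry": 0,"rz": 0,"claw": 0.015},{"dx": 0,"dy": 0,"dz": 0,"rx": 0,"ry": 0,"rz": 0,"claw": 0.015},{"dx": 0,"dy": 0,"dz": 0,"rx": 0,"ry": 0,"rz": 0,"claw": 0.015}])

```text
clock: 21.45
eef_pos: [0.4516, -0.3193, 0.0067]
ee_rot: [0.725, 0.688, 0.0, 0.001]
contact_force: [-0.5, 2.0, 5.4]
gripper_width: 0.3
gripper_force: 29.8
```

jog_arm(plan=[{"dx": 0,"dy": 0,"dz": -0.03,"rx": 0,"ry": 0,"rz": 0,"claw": 0.015},{"dx": 0,"dy": 0,"dz": -0.08,"rx": 0,"ry": 0,"rz": 0,"claw": 0.015},{"dx": 0,"dy": 0,"dz": -0.14,"rx": 0,"ry": 0,"rz": 0,"claw": 0.015},{"dx": 0,"dy": 0,"dz": -0.2,"rx": 0,"ry": 0,"rz": 0,"claw": 0.015},{"dx": 0,"dy": 0,"dz": -0.226,"rx": 0,"ry": 0,"rz": 0,"claw": 0.015}])

```text
clock: 22.08
eef_pos: [0.4516, -0.3194, 0.2359]
ee_rot: [0.725, 0.688, 0.0, 0.002]
contact_force: [-0.4, -0.7, -0.9]
gripper_width: 0.297
gripper_force: 29.8
```

Run:
```python
from h import *
k=st(.506,-.153,0); z=np.array([0,0,1])
seq([(k+.28*z,125.2),(k+.185*z,125.2)])
```

```text
t 22.07 at [ 0.4516 -0.3194  0.2547] st [ 0.1849 -0.5213  0.2547] phi -3.0 F [-0.4 -0.7 -0.9] w 27.6 gf 29.8
  dx 0.2440 dy 0.0123 dz -0.0126 rz 25.9 rows 5
  dx 0.2249 dy -0.0955 dz -0.0126 rz 25.9 rows 5
  dx 0.0000 dy 0.0000 dz 0.0950 rz -0.0 rows 2
```

jog_arm(plan=[{"dx": 0.244,"dy": 0.0125,"dz": -0.014,"rx": 0,"ry": 0,"rz": 25.9,"claw": 0.015},{"dx": 0.244,"dy": 0.0125,"dz": -0.014,"rx": 0,"ry": 0,"rz": 25.9,"claw": 0.015},{"dx": 0.244,"dy": 0.0125,"dz": -0.014,"rx": 0,"ry": 0,"rz": 25.9,"claw": 0.015},{"dx": 0.244,"dy": 0.0125,"dz": -0.014,"rx": 0,"ry": 0,"rz": 25.9,"claw": 0.015},{"dx": 0.244,"dy": 0.0125,"dz": -0.014,"rx": 0,"ry": 0,"rz": 25.9,"claw": 0.015}])

```text
clock: 22.7
eef_pos: [0.4765, -0.0727, 0.2465]
ee_rot: [0.86, 0.51, 0.001, 0.0]
contact_force: [-0.5, 0.1, -0.9]
gripper_width: 0.298
gripper_force: 29.8
```

jog_arm(plan=[{"dx": 0.2249,"dy": -0.0955,"dz": -0.014,"rx": 0,"ry": 0,"rz": 25.9,"claw": 0.015},{"dx": 0.2249,"dy": -0.0955,"dz": -0.014,"rx": 0,"ry": 0,"rz": 25.9,"claw": 0.015},{"dx": 0.2249,"dy": -0.0955,"dz": -0.014,"rx": 0,"ry": 0,"rz": 25.9,"claw": 0.015},{"dx": 0.2249,"dy": -0.0955,"dz": -0.014,"rx": 0,"ry": 0,"rz": 25.9,"claw": 0.015},{"dx": 0.2249,"dy": -0.0955,"dz": -0.014,"rx": 0,"ry": 0,"rz": 25.9,"claw": 0.015}])

```text
clock: 23.32
eef_pos: [0.5015, 0.1692, 0.2596]
ee_rot: [0.953, 0.304, -0.0, -0.0]
contact_force: [0.3, -0.3, -0.9]
gripper_width: 0.3
gripper_force: 29.8
```

jog_arm(plan=[{"dx": 0,"dy": 0,"dz": 0.05,"rx": 0,"ry": 0,"rz": 0,"claw": 0.015},{"dx": 0,"dy": 0,"dz": 0.085,"rx": 0,"ry": 0,"rz": 0,"claw": 0.015},{"dx": 0,"dy": 0,"dz": 0.095,"rx": 0,"ry": 0,"rz": 0,"claw": 0.015},{"dx": 0,"dy": 0,"dz": 0.095,"rx": 0,"ry": 0,"rz": 0,"claw": 0.015},{"dx": 0,"dy": 0,"dz": 0.095,"rx": 0,"ry": 0,"rz": 0,"claw": 0.045}])

```text
clock: 23.95
eef_pos: [0.5021, 0.1669, 0.1665]
ee_rot: [0.953, 0.302, 0.001, 0.0]
contact_force: [-0.0, -0.9, 0.6]
gripper_width: 0.364
gripper_force: 0.0
```

jog_arm(plan=[{"dx": 0,"dy": 0,"dz": 0,"rx": 0,"ry": 0,"rz": 0,"claw": 0.045},{"dx": 0,"dy": 0,"dz": 0,"rx": 0,"ry": 0,"rz": 0,"claw": 0.045},{"dx": 0,"dy": 0,"dz": -0.05,"rx": 0,"ry": 0,"rz": 0,"claw": 0.06},{"dx": 0,"dy": 0,"dz": -0.09,"rx": 0,"ry": 0,"rz": 0,"claw": 0.06}])

```text
clock: 24.45
eef_pos: [0.5013, 0.1671, 0.2566]
ee_rot: [0.953, 0.303, 0.0, 0.0]
contact_force: [0.4, -0.4, -0.1]
gripper_width: 0.627
gripper_force: 0.0
```

Run:
```python
from h import *
for k in("grey1","brass2"): block(k,B[k])
a=np.array([.568,-.321,0]); k=st(.506,-.153+.03,0); z=np.array([0,0,1])
seq([(a+.25*z,22.3),(a+z*.024,22.3),(a+.25*z,22.3),(k+.28*z,125.2),(k+.187*z,125.2),(k+.28*z,125.2)])
```

```text
grey1 side 316 [ 570. -322.] [79. 35.] 111.6
grey1 top 161 [ 566. -320.] [74. 32.] 113.0
brass2 side 334 [ 472. -443.] [75. 32.] 136.4
brass2 top 125 [ 467. -443.] [69. 27.] 138.6
t 24.65 at [0.5015 0.1672 0.2739] st [ 0.5062 -0.1525  0.2739] phi -54.8 F [ 0.3  0.6 -1.1] w 59.9 gf 0.0
  dx -0.1137 dy 0.2186 dz 0.0120 rz -38.5 rows 5
  dx -0.2251 dy 0.1002 dz 0.0120 rz -38.5 rows 5
  dx 0.0000 dy 0.0000 dz 0.2260 rz -0.0 rows 4
  dx 0.0000 dy 0.0000 dz -0.2260 rz -0.0 rows 4
  dx 0.2528 dy 0.0585 dz -0.0150 rz 38.6 rows 5
  dx 0.2342 dy -0.1118 dz -0.0150 rz 38.6 rows 5
  dx 0.0000 dy 0.0000 dz 0.0930 rz -0.0 rows 2
  dx 0.0000 dy 0.0000 dz -0.0930 rz -0.0 rows 2
```

jog_arm(plan=[{"dx": -0.1137,"dy": 0.2186,"dz": 0.012,"rx": 0,"ry": 0,"rz": -38.5,"claw": 0.06},{"dx": -0.1137,"dy": 0.2186,"dz": 0.012,"rx": 0,"ry": 0,"rz": -38.5,"claw": 0.06},{"dx": -0.1137,"dy": 0.2186,"dz": 0.012,"rx": 0,"ry": 0,"rz": -38.5,"claw": 0.06},{"dx": -0.1137,"dy": 0.2186,"dz": 0.012,"rx": 0,"ry": 0,"rz": -38.5,"claw": 0.06},{"dx": -0.1137,"dy": 0.2186,"dz": 0.012,"rx": 0,"ry": 0,"rz": -38.5,"claw": 0.06}])

```text
clock: 25.28
eef_pos: [0.5341, -0.0797, 0.2408]
ee_rot: [0.8, 0.6, -0.001, -0.001]
contact_force: [-0.1, 0.3, -0.7]
gripper_width: 0.642
gripper_force: 0.0
```

jog_arm(plan=[{"dx": -0.2251,"dy": 0.1002,"dz": 0.012,"rx": 0,"ry": 0,"rz": -38.5,"claw": 0.06},{"dx": -0.2251,"dy": 0.1002,"dz": 0.012,"rx": 0,"ry": 0,"rz": -38.5,"claw": 0.06},{"dx": -0.2251,"dy": 0.1002,"dz": 0.012,"rx": 0,"ry": 0,"rz": -38.5,"claw": 0.06},{"dx": -0.2251,"dy": 0.1002,"dz": 0.012,"rx": 0,"ry": 0,"rz": -38.5,"claw": 0.06},{"dx": -0.2251,"dy": 0.1002,"dz": 0.012,"rx": 0,"ry": 0,"rz": -38.5,"claw": 0.06}])

```text
clock: 25.9
eef_pos: [0.5673, -0.3237, 0.2281]
ee_rot: [0.559, 0.829, -0.0, -0.002]
contact_force: [0.6, 0.6, -0.2]
gripper_width: 0.641
gripper_force: 0.0
```

jog_arm(plan=[{"dx": 0,"dy": 0,"dz": 0.06,"rx": 0,"ry": 0,"rz": 0,"claw": 0.06},{"dx": 0,"dy": 0,"dz": 0.12,"rx": 0,"ry": 0,"rz": 0,"claw": 0.06},{"dx": 0,"dy": 0,"dz": 0.175,"rx": 0,"ry": 0,"rz": 0,"claw": 0.06},{"dx": 0,"dy": 0,"dz": 0.21,"rx": 0,"ry": 0,"rz": 0,"claw": 0.06},{"dx": 0,"dy": 0,"dz": 0.226,"rx": 0,"ry": 0,"rz": 0,"claw": 0.06}])

```text
clock: 26.52
eef_pos: [0.5669, -0.3194, 0.0022]
ee_rot: [0.558, 0.83, 0.0, -0.002]
contact_force: [0.3, 0.3, 0.7]
gripper_width: 0.643
gripper_force: 0.0
```

jog_arm(plan=[{"dx": 0,"dy": 0,"dz": 0,"rx": 0,"ry": 0,"rz": 0,"claw": 0.015},{"dx": 0,"dy": 0,"dz": 0,"rx": 0,"ry": 0,"rz": 0,"claw": 0.015},{"dx": 0,"dy": 0,"dz": 0,"rx": 0,"ry": 0,"rz": 0,"claw": 0.015},{"dx": 0,"dy": 0,"dz": 0,"rx": 0,"ry": 0,"rz": 0,"claw": 0.015}])

```text
clock: 27.02
eef_pos: [0.5682, -0.3215, 0.0058]
ee_rot: [0.558, 0.83, 0.0, 0.001]
contact_force: [-0.1, 2.4, 4.5]
gripper_width: 0.296
gripper_force: 30.0
```

jog_arm(plan=[{"dx": 0,"dy": 0,"dz": -0.03,"rx": 0,"ry": 0,"rz": 0,"claw": 0.015},{"dx": 0,"dy": 0,"dz": -0.08,"rx": 0,"ry": 0,"rz": 0,"claw": 0.015},{"dx": 0,"dy": 0,"dz": -0.14,"rx": 0,"ry": 0,"rz": 0,"claw": 0.015},{"dx": 0,"dy": 0,"dz": -0.2,"rx": 0,"ry": 0,"rz": 0,"claw": 0.015},{"dx": 0,"dy": 0,"dz": -0.226,"rx": 0,"ry": 0,"rz": 0,"claw": 0.015}])

```text
clock: 27.65
eef_pos: [0.5681, -0.3216, 0.2352]
ee_rot: [0.558, 0.83, 0.0, 0.002]
contact_force: [-0.9, -0.2, -0.8]
gripper_width: 0.297
gripper_force: 30.0
```

Run:
```python
from h import *
k=st(.506,-.153+.03,0); z=np.array([0,0,1])
s=get_image("side"); cv2.imwrite("pics/p2.png",cv2.resize(s[110:240,190:350],(800,600),interpolation=cv2.INTER_CUBIC))
seq([(k+.28*z,125.2),(k+.187*z,125.2)])
```

```text
t 27.7 at [ 0.5685 -0.3218  0.2562] st [ 0.279  -0.5906  0.2562] phi 22.2 F [ 0.2 -0.6  2. ] w 27.8 gf 30.0
  dx 0.2533 dy 0.0580 dz -0.0119 rz 38.5 rows 5
  dx 0.2344 dy -0.1123 dz -0.0119 rz 38.5 rows 5
  dx 0.0000 dy 0.0000 dz 0.0930 rz -0.0 rows 2
```

View pics/p2.png

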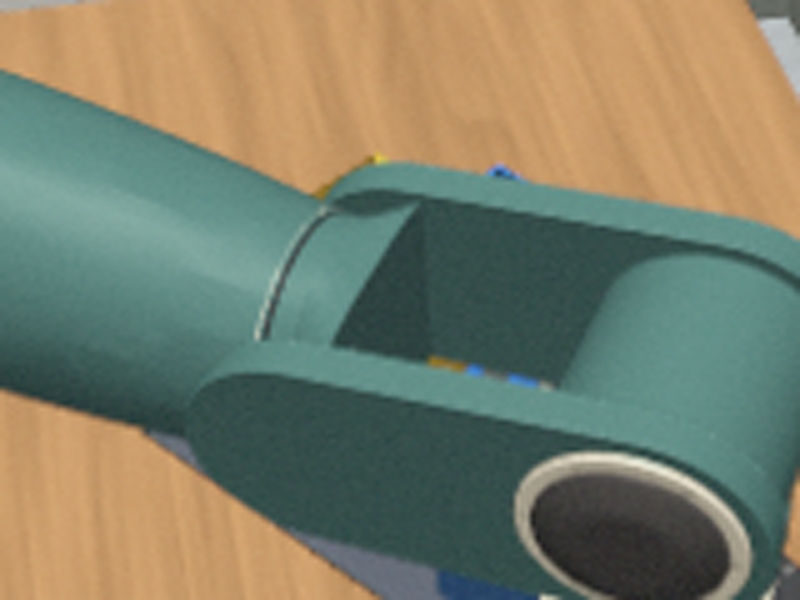

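The arm hides the skip here. The grip is good (28 mm), so I'll go on.

jog_arm(plan=[{"dx": 0.2533,"dy": 0.058,"dz": -0.013,"rx": 0,"ry": 0,"rz": 38.5,"claw": 0.015},{"dx": 0.2533,"dy": 0.058,"dz": -0.013,"rx": 0,"ry": 0,"rz": 38.5,"claw": 0.015},{"dx": 0.2533,"dy": 0.058,"dz": -0.013,"rx": 0,"ry": 0,"rz": 38.5,"claw": 0.015},{"dx": 0.2533,"dy": 0.058,"dz": -0.013,"rx": 0,"ry": 0,"rz": 38.5,"claw": 0.015},{"dx": 0.2533,"dy": 0.058,"dz": -0.013,"rx": 0,"ry": 0,"rz": 38.5,"claw": 0.015}])

```text
clock: 28.32
eef_pos: [0.5249, -0.062, 0.2436]
ee_rot: [0.8, 0.6, 0.0, 0.0]
contact_force: [-0.5, -0.6, -0.8]
gripper_width: 0.297
gripper_force: 30.0
```

jog_arm(plan=[{"dx": 0.2344,"dy": -0.1123,"dz": -0.013,"rx": 0,"ry": 0,"rz": 38.5,"claw": 0.015},{"dx": 0.2344,"dy": -0.1123,"dz": -0.013,"rx": 0,"ry": 0,"rz": 38.5,"claw": 0.015},{"dx": 0.2344,"dy": -0.1123,"dz": -0.013,"rx": 0,"ry": 0,"rz": 38.5,"claw": 0.015},{"dx": 0.2344,"dy": -0.1123,"dz": -0.013,"rx": 0,"ry": 0,"rz": 38.5,"claw": 0.015},{"dx": 0.2344,"dy": -0.1123,"dz": -0.013,"rx": 0,"ry": 0,"rz": 38.5,"claw": 0.015}])

```text
clock: 28.95
eef_pos: [0.483, 0.1935, 0.2562]
ee_rot: [0.953, 0.302, -0.0, -0.0]
contact_force: [-0.5, -1.2, -1.2]
gripper_width: 0.3
gripper_force: 30.0
```

Run:
```python
from h import *
k=st(.506,-.153+.03,0); z=np.array([0,0,1])
s=get_image("side"); cv2.imwrite("pics/p3.png",cv2.resize(s[110:240,190:350],(800,600),interpolation=cv2.INTER_CUBIC))
seq([(k+.28*z,125.2),(k+.187*z,125.2)])
```

```text
t 29.0 at [0.4826 0.1956 0.275 ] st [ 0.5071 -0.1183  0.275 ] phi -54.7 F [-0.7  1.3 -1.3] w 28.0 gf 30.0
  dx -0.0011 dy 0.0046 dz -0.0050 rz 0.1 rows 1
  dx 0.0000 dy 0.0000 dz 0.0930 rz -0.0 rows 2
```

View pics/p3.png

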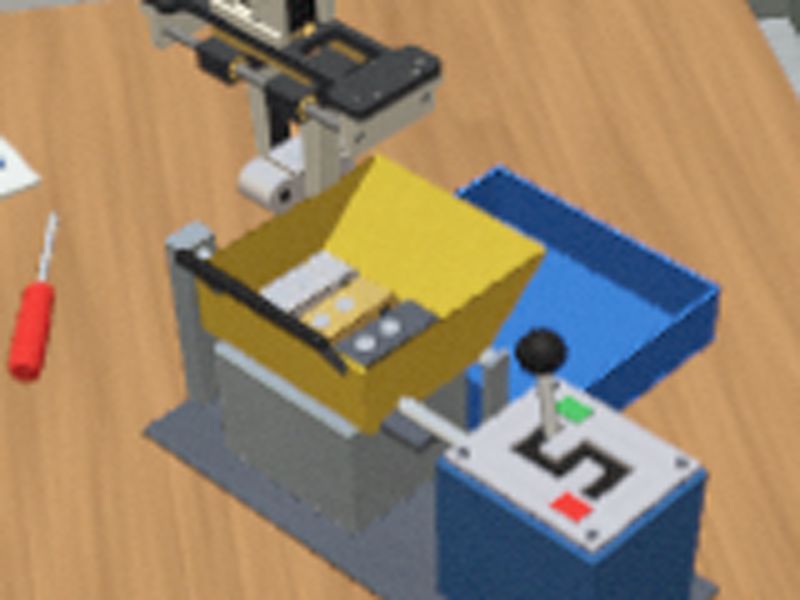

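Three blocks lie flat side by side in the skip, and the lever is still in green. I'll drop the fourth on the left top layer, then fetch brass2.

jog_arm(plan=[{"dx": -0.002,"dy": 0.004,"dz": 0.05,"rx": 0,"ry": 0,"rz": 0,"claw": 0.015},{"dx": -0.002,"dy": 0.004,"dz": 0.08,"rx": 0,"ry": 0,"rz": 0,"claw": 0.015},{"dx": -0.002,"dy": 0.004,"dz": 0.087,"rx": 0,"ry": 0,"rz": 0,"claw": 0.015},{"dx": -0.002,"dy": 0.004,"dz": 0.087,"rx": 0,"ry": 0,"rz": 0,"claw": 0.015},{"dx": -0.002,"dy": 0.004,"dz": 0.087,"rx": 0,"ry": 0,"rz": 0,"claw": 0.04}])

```text
clock: 29.62
eef_pos: [0.4848, 0.1873, 0.1712]
ee_rot: [0.953, 0.303, 0.001, 0.0]
contact_force: [0.0, 0.4, -0.1]
gripper_width: 0.365
gripper_force: 0.0
```

jog_arm(plan=[{"dx": 0,"dy": 0,"dz": 0,"rx": 0,"ry": 0,"rz": 0,"claw": 0.04},{"dx": 0,"dy": 0,"dz": 0,"rx": 0,"ry": 0,"rz": 0,"claw": 0.04},{"dx": 0,"dy": 0,"dz": -0.05,"rx": 0,"ry": 0,"rz": 0,"claw": 0.06},{"dx": 0,"dy": 0,"dz": -0.09,"rx": 0,"ry": 0,"rz": 0,"claw": 0.06}])

```text
clock: 30.12
eef_pos: [0.4841, 0.1873, 0.2615]
ee_rot: [0.953, 0.303, 0.0, -0.0]
contact_force: [0.1, 0.4, 0.0]
gripper_width: 0.597
gripper_force: 0.0
```

Run:
```python
from h import *
for k in("brass2",): block(k,B[k])
a=np.array([.470,-.443,0]); k=st(.506,-.153-.03,0); z=np.array([0,0,1])
seq([(a+.25*z,46.5),(a+z*.024,46.5),(a+.25*z,46.5),(k+.28*z,125.2),(k+.187*z,125.2),(k+.28*z,125.2)])
```

```text
brass2 side 334 [ 472. -444.] [76. 34.] 136.5
brass2 top 124 [ 467. -443.] [67. 26.] 136.1
t 30.23 at [0.4852 0.1876 0.2834] st [ 0.5046 -0.1263  0.2834] phi -54.8 F [0.5 0.2 0.7] w 59.4 gf 0.0
  dx -0.1254 dy 0.1688 dz 0.0111 rz -33.8 rows 4
  dx -0.1980 dy 0.0707 dz 0.0111 rz -33.8 rows 4
  dx -0.2039 dy -0.0513 dz 0.0111 rz -33.8 rows 4
  dx 0.0000 dy 0.0000 dz 0.2260 rz 0.0 rows 4
  dx 0.0000 dy 0.0000 dz -0.2260 rz -0.0 rows 4
  dx 0.1224 dy 0.1527 dz -0.0100 rz 33.8 rows 4
  dx 0.1867 dy 0.0589 dz -0.0100 rz 33.8 rows 4
  dx 0.1879 dy -0.0548 dz -0.0100 rz 33.8 rows 4
  dx 0.0000 dy 0.0000 dz 0.0930 rz -0.0 rows 2
  dx 0.0000 dy 0.0000 dz -0.0930 rz -0.0 rows 2
```

jog_arm(plan=[{"dx": -0.1254,"dy": 0.1688,"dz": 0.011,"rx": 0,"ry": 0,"rz": -33.8,"claw": 0.06},{"dx": -0.1254,"dy": 0.1688,"dz": 0.011,"rx": 0,"ry": 0,"rz": -33.8,"claw": 0.06},{"dx": -0.1254,"dy": 0.1688,"dz": 0.011,"rx": 0,"ry": 0,"rz": -33.8,"claw": 0.06},{"dx": -0.1254,"dy": 0.1688,"dz": 0.011,"rx": 0,"ry": 0,"rz": -33.8,"claw": 0.06},{"dx": -0.1254,"dy": 0.1688,"dz": 0.011,"rx": 0,"ry": 0,"rz": -33.8,"claw": 0.06}])

```text
clock: 30.85
eef_pos: [0.4787, -0.0252, 0.248]
ee_rot: [0.825, 0.566, -0.0, -0.0]
contact_force: [-0.9, 1.2, 0.1]
gripper_width: 0.648
gripper_force: 0.0
```

jog_arm(plan=[{"dx": -0.198,"dy": 0.0707,"dz": 0.011,"rx": 0,"ry": 0,"rz": -33.8,"claw": 0.06},{"dx": -0.198,"dy": 0.0707,"dz": 0.011,"rx": 0,"ry": 0,"rz": -33.8,"claw": 0.06},{"dx": -0.198,"dy": 0.0707,"dz": 0.011,"rx": 0,"ry": 0,"rz": -33.8,"claw": 0.06},{"dx": -0.198,"dy": 0.0707,"dz": 0.011,"rx": 0,"ry": 0,"rz": -33.8,"claw": 0.06},{"dx": -0.198,"dy": 0.0707,"dz": 0.011,"rx": 0,"ry": 0,"rz": -33.8,"claw": 0.06}])

```text
clock: 31.48
eef_pos: [0.474, -0.2346, 0.2366]
ee_rot: [0.625, 0.781, -0.0, -0.001]
contact_force: [0.3, 0.3, 1.5]
gripper_width: 0.646
gripper_force: 0.0
```

jog_arm(plan=[{"dx": -0.2039,"dy": -0.0513,"dz": 0.011,"rx": 0,"ry": 0,"rz": -33.8,"claw": 0.06},{"dx": -0.2039,"dy": -0.0513,"dz": 0.011,"rx": 0,"ry": 0,"rz": -33.8,"claw": 0.06},{"dx": -0.2039,"dy": -0.0513,"dz": 0.011,"rx": 0,"ry": 0,"rz": -33.8,"claw": 0.06},{"dx": -0.2039,"dy": -0.0513,"dz": 0.011,"rx": 0,"ry": 0,"rz": -33.8,"claw": 0.06},{"dx": -0.2039,"dy": -0.0513,"dz": 0.011,"rx": 0,"ry": 0,"rz": -33.8,"claw": 0.06}])

```text
clock: 32.1
eef_pos: [0.4699, -0.4433, 0.2257]
ee_rot: [0.371, 0.929, 0.0, -0.001]
contact_force: [-0.4, 1.2, 0.4]
gripper_width: 0.645
gripper_force: 0.0
```

jog_arm(plan=[{"dx": 0,"dy": 0,"dz": 0.06,"rx": 0,"ry": 0,"rz": 0,"claw": 0.06},{"dx": 0,"dy": 0,"dz": 0.12,"rx": 0,"ry": 0,"rz": 0,"claw": 0.06},{"dx": 0,"dy": 0,"dz": 0.175,"rx": 0,"ry": 0,"rz": 0,"claw": 0.06},{"dx": 0,"dy": 0,"dz": 0.21,"rx": 0,"ry": 0,"rz": 0,"claw": 0.06},{"dx": 0,"dy": 0,"dz": 0.225,"rx": 0,"ry": 0,"rz": 0,"claw": 0.06}])

```text
clock: 32.72
eef_pos: [0.4697, -0.441, 0.0]
ee_rot: [0.37, 0.929, 0.001, -0.001]
contact_force: [-1.4, 4.7, 60.9]
gripper_width: 0.645
gripper_force: 35.4
```

jog_arm(plan=[{"dx": 0,"dy": 0,"dz": 0,"rx": 0,"ry": 0,"rz": 0,"claw": 0.015},{"dx": 0,"dy": 0,"dz": 0,"rx": 0,"ry": 0,"rz": 0,"claw": 0.015},{"dx": 0,"dy": 0,"dz": 0,"rx": 0,"ry": 0,"rz": 0,"claw": 0.015},{"dx": 0,"dy": 0,"dz": 0,"rx": 0,"ry": 0,"rz": 0,"claw": 0.015}])

```text
clock: 33.22
eef_pos: [0.4697, -0.4433, 0.0023]
ee_rot: [0.37, 0.929, -0.0, 0.0]
contact_force: [0.4, 2.1, 3.1]
gripper_width: 0.299
gripper_force: 30.0
```

jog_arm(plan=[{"dx": 0,"dy": 0,"dz": -0.03,"rx": 0,"ry": 0,"rz": 0,"claw": 0.015},{"dx": 0,"dy": 0,"dz": -0.08,"rx": 0,"ry": 0,"rz": 0,"claw": 0.015},{"dx": 0,"dy": 0,"dz": -0.14,"rx": 0,"ry": 0,"rz": 0,"claw": 0.015},{"dx": 0,"dy": 0,"dz": -0.2,"rx": 0,"ry": 0,"rz": 0,"claw": 0.015},{"dx": 0,"dy": 0,"dz": -0.226,"rx": 0,"ry": 0,"rz": 0,"claw": 0.015}])

```text
clock: 33.85
eef_pos: [0.4697, -0.4438, 0.232]
ee_rot: [0.37, 0.929, -0.001, 0.002]
contact_force: [0.5, -0.4, -0.9]
gripper_width: 0.301
gripper_force: 30.0
```

Run:
```python
from h import *
k=st(.506,-.153-.03,0); z=np.array([0,0,1])
seq([(k+.28*z,125.2),(k+.187*z,125.2)])
```

```text
t 33.85 at [ 0.4697 -0.4438  0.2508] st [ 0.128  -0.6334  0.2508] phi 46.6 F [ 0.5 -0.4 -0.9] w 28.0 gf 30.0
  dx 0.1223 dy 0.1532 dz -0.0097 rz 33.8 rows 4
  dx 0.1868 dy 0.0593 dz -0.0097 rz 33.8 rows 4
  dx 0.1882 dy -0.0547 dz -0.0097 rz 33.8 rows 4
  dx 0.0000 dy 0.0000 dz 0.0930 rz -0.0 rows 2
```

jog_arm(plan=[{"dx": 0.1223,"dy": 0.1532,"dz": -0.012,"rx": 0,"ry": 0,"rz": 33.8,"claw": 0.015},{"dx": 0.1223,"dy": 0.1532,"dz": -0.012,"rx": 0,"ry": 0,"rz": 33.8,"claw": 0.015},{"dx": 0.1223,"dy": 0.1532,"dz": -0.012,"rx": 0,"ry": 0,"rz": 33.8,"claw": 0.015},{"dx": 0.1223,"dy": 0.1532,"dz": -0.012,"rx": 0,"ry": 0,"rz": 33.8,"claw": 0.015},{"dx": 0.1223,"dy": 0.1532,"dz": -0.012,"rx": 0,"ry": 0,"rz": 33.8,"claw": 0.015}])

```text
clock: 34.48
eef_pos: [0.4858, -0.2473, 0.24]
ee_rot: [0.623, 0.782, 0.0, 0.0]
contact_force: [-0.2, -0.6, -1.7]
gripper_width: 0.299
gripper_force: 30.0
```

jog_arm(plan=[{"dx": 0.1868,"dy": 0.0593,"dz": -0.012,"rx": 0,"ry": 0,"rz": 33.8,"claw": 0.015},{"dx": 0.1868,"dy": 0.0593,"dz": -0.012,"rx": 0,"ry": 0,"rz": 33.8,"claw": 0.015},{"dx": 0.1868,"dy": 0.0593,"dz": -0.012,"rx": 0,"ry": 0,"rz": 33.8,"claw": 0.015},{"dx": 0.1868,"dy": 0.0593,"dz": -0.012,"rx": 0,"ry": 0,"rz": 33.8,"claw": 0.015},{"dx": 0.1868,"dy": 0.0593,"dz": -0.012,"rx": 0,"ry": 0,"rz": 33.8,"claw": 0.015}])

```text
clock: 35.1
eef_pos: [0.5024, -0.0522, 0.2516]
ee_rot: [0.823, 0.568, -0.0, 0.0]
contact_force: [-0.0, 0.0, -1.3]
gripper_width: 0.303
gripper_force: 30.0
```

jog_arm(plan=[{"dx": 0.1882,"dy": -0.0547,"dz": -0.012,"rx": 0,"ry": 0,"rz": 33.8,"claw": 0.015},{"dx": 0.1882,"dy": -0.0547,"dz": -0.012,"rx": 0,"ry": 0,"rz": 33.8,"claw": 0.015},{"dx": 0.1882,"dy": -0.0547,"dz": -0.012,"rx": 0,"ry": 0,"rz": 33.8,"claw": 0.015},{"dx": 0.1882,"dy": -0.0547,"dz": -0.012,"rx": 0,"ry": 0,"rz": 33.8,"claw": 0.015},{"dx": 0.1882,"dy": -0.0547,"dz": -0.012,"rx": 0,"ry": 0,"rz": 33.8,"claw": 0.015}])

```text
clock: 35.72
eef_pos: [0.519, 0.1428, 0.2632]
ee_rot: [0.953, 0.304, -0.0, 0.0]
contact_force: [-0.9, -1.3, 0.2]
gripper_width: 0.302
gripper_force: 30.0
```

Run:
```python
from h import *
k=st(.506,-.153-.03,0); z=np.array([0,0,1])
s=get_image("side"); cv2.imwrite("pics/p4.png",cv2.resize(s[110:240,190:350],(480,390),interpolation=cv2.INTER_CUBIC))
seq([(k+.28*z,125.2),(k+.187*z,125.2)])
```

```text
t 35.77 at [0.5189 0.1418 0.282 ] st [ 0.5058 -0.1833  0.282 ] phi -54.6 F [ 0.4 -0.2 -1.2] w 27.9 gf 30.0
  dx 0.0002 dy -0.0003 dz 0.0020 rz 0.2 rows 1
  dx 0.0000 dy 0.0000 dz 0.0930 rz -0.0 rows 2
```

View pics/p4.png

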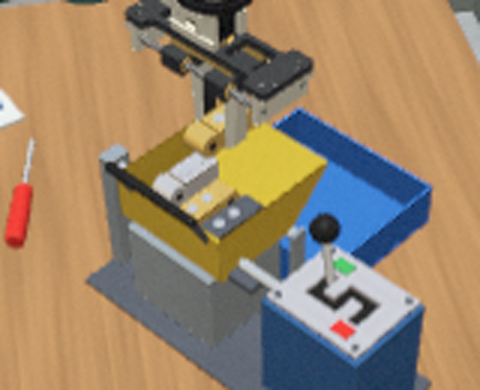

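jog_arm(plan=[{"dx": 0,"dy": 0.003,"dz": 0.05,"rx": 0,"ry": 0,"rz": 0,"claw": 0.015},{"dx": 0,"dy": 0.003,"dz": 0.085,"rx": 0,"ry": 0,"rz": 0,"claw": 0.015},{"dx": 0,"dy": 0.003,"dz": 0.093,"rx": 0,"ry": 0,"rz": 0,"claw": 0.015},{"dx": 0,"dy": 0.003,"dz": 0.093,"rx": 0,"ry": 0,"rz": 0,"claw": 0.015},{"dx": 0,"dy": 0.003,"dz": 0.093,"rx": 0,"ry": 0,"rz": 0,"claw": 0.036}])

```text
clock: 36.4
eef_pos: [0.5209, 0.1399, 0.1725]
ee_rot: [0.953, 0.303, 0.001, 0.0]
contact_force: [-0.2, -0.3, -0.3]
gripper_width: 0.362
gripper_force: 0.0
```

jog_arm(plan=[{"dx": 0,"dy": 0,"dz": 0,"rx": 0,"ry": 0,"rz": 0,"claw": 0.036},{"dx": 0,"dy": 0,"dz": 0,"rx": 0,"ry": 0,"rz": 0,"claw": 0.036},{"dx": 0,"dy": 0,"dz": -0.05,"rx": 0,"ry": 0,"rz": 0,"claw": 0.06},{"dx": 0,"dy": 0,"dz": -0.1,"rx": 0,"ry": 0,"rz": 0,"claw": 0.06}])

```text
clock: 36.9
eef_pos: [0.5198, 0.1402, 0.272]
ee_rot: [0.953, 0.303, -0.0, -0.0]
contact_force: [0.6, 0.8, -0.3]
gripper_width: 0.555
gripper_force: 0.0
```

Run:
```python
from h import *
z=np.array([0,0,1]); k=st(.4995+.0215,-.3606+.0465,0)
s=get_image("side"); cv2.imwrite("pics/p5.png",cv2.resize(s[110:240,190:350],(480,390),interpolation=cv2.INTER_CUBIC))
K=np.array([.6051,.0431,0])
seq([(K+.29*z,35.2),(K+.2122*z,35.2)])
```

```text
t 36.95 at [0.521  0.1405 0.2983] st [ 0.5067 -0.1856  0.2983] phi -54.8 F [-1.3 -0.6  6.3] w 55.7 gf 0.0
  dx 0.0062 dy 0.0640 dz 0.0042 rz -45.0 rows 5
  dx -0.0408 dy 0.0497 dz 0.0042 rz -45.0 rows 5
  dx 0.0000 dy 0.0000 dz 0.0778 rz -0.0 rows 2
```

View pics/p5.png

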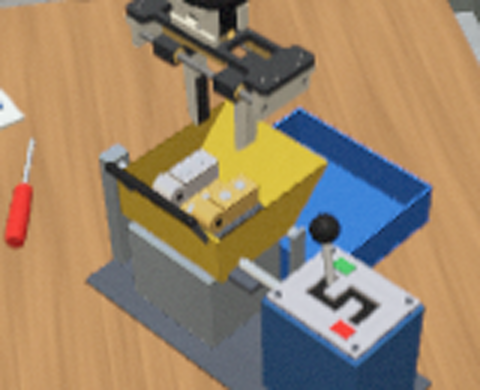

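All five blocks are in the skip. Next I'll take the lever to the red slot.

jog_arm(plan=[{"dx": 0.0062,"dy": 0.064,"dz": 0,"rx": 0,"ry": 0,"rz": -45,"claw": 0.075},{"dx": 0.0062,"dy": 0.064,"dz": 0,"rx": 0,"ry": 0,"rz": -45,"claw": 0.075},{"dx": 0.0062,"dy": 0.064,"dz": 0,"rx": 0,"ry": 0,"rz": -45,"claw": 0.075},{"dx": 0.0062,"dy": 0.064,"dz": 0,"rx": 0,"ry": 0,"rz": -45,"claw": 0.075},{"dx": 0.0062,"dy": 0.064,"dz": 0,"rx": 0,"ry": 0,"rz": -45,"claw": 0.075}])

```text
clock: 37.58
eef_pos: [0.5622, 0.0915, 0.2707]
ee_rot: [0.764, 0.646, 0.0, 0.0]
contact_force: [-0.6, 1.2, 0.7]
gripper_width: 0.804
gripper_force: 0.0
```

jog_arm(plan=[{"dx": -0.0408,"dy": 0.0497,"dz": 0,"rx": 0,"ry": 0,"rz": -45,"claw": 0.075},{"dx": -0.0408,"dy": 0.0497,"dz": 0,"rx": 0,"ry": 0,"rz": -45,"claw": 0.075},{"dx": -0.0408,"dy": 0.0497,"dz": 0,"rx": 0,"ry": 0,"rz": -45,"claw": 0.075},{"dx": -0.0408,"dy": 0.0497,"dz": 0,"rx": 0,"ry": 0,"rz": -45,"claw": 0.075},{"dx": -0.0408,"dy": 0.0497,"dz": 0,"rx": 0,"ry": 0,"rz": -45,"claw": 0.075}])

```text
clock: 38.2
eef_pos: [0.6042, 0.0428, 0.2707]
ee_rot: [0.46, 0.888, 0.0, 0.0]
contact_force: [0.4, -0.7, 0.2]
gripper_width: 0.804
gripper_force: 0.0
```

Run:
```python
from h import *
z=np.array([0,0,1]);K=np.array([.6051,.0431,0])
seq([(K+.29*z,35.2),(K+.2122*z,35.2)])
```

```text
t 38.2 at [0.6042 0.0428 0.2895] st [ 0.5184 -0.3133  0.2895] phi 35.3 F [ 0.4 -0.7  0.2] w 74.8 gf 0.0
  dx -0.0003 dy 0.0009 dz -0.0005 rz 0.1 rows 1
  dx 0.0000 dy 0.0000 dz 0.0778 rz -0.0 rows 2
```

jog_arm(plan=[{"dx": 0,"dy": 0.001,"dz": 0.04,"rx": 0,"ry": 0,"rz": 0,"claw": 0.075},{"dx": 0,"dy": 0.001,"dz": 0.078,"rx": 0,"ry": 0,"rz": 0,"claw": 0.075},{"dx": 0,"dy": 0.001,"dz": 0.078,"rx": 0,"ry": 0,"rz": 0,"claw": 0.02},{"dx": 0,"dy": 0.001,"dz": 0.078,"rx": 0,"ry": 0,"rz": 0,"claw": 0.02},{"dx": 0,"dy": 0.001,"dz": 0.078,"rx": 0,"ry": 0,"rz": 0,"claw": 0.02}])

```text
clock: 38.83
eef_pos: [0.6056, 0.0434, 0.1947]
ee_rot: [0.46, 0.888, 0.001, 0.001]
contact_force: [0.5, 0.7, -0.5]
gripper_width: 0.534
gripper_force: 0.0
```

jog_arm(plan=[{"dx": 0,"dy": 0,"dz": 0,"rx": 0,"ry": 0,"rz": 0,"claw": 0.02},{"dx": 0,"dy": 0,"dz": 0,"rx": 0,"ry": 0,"rz": 0,"claw": 0.02}])

```text
clock: 39.08
eef_pos: [0.6051, 0.0434, 0.1932]
ee_rot: [0.46, 0.888, 0.0, 0.0]
contact_force: [-0.7, -0.7, 4.5]
gripper_width: 0.329
gripper_force: 30.0
```

jog_arm(plan=[{"dx": 0,"dy": -0.011,"dz": -0.001,"rx": 0,"ry": 0,"rz": 0,"claw": 0.02},{"dx": 0,"dy": -0.022,"dz": -0.001,"rx": 0,"ry": 0,"rz": 0,"claw": 0.02},{"dx": 0,"dy": -0.033,"dz": -0.001,"rx": 0,"ry": 0,"rz": 0,"claw": 0.02},{"dx": 0,"dy": -0.042,"dz": 0,"rx": 0,"ry": 0,"rz": 0,"claw": 0.02},{"dx": 0,"dy": -0.042,"dz": 0,"rx": 0,"ry": 0,"rz": 0,"claw": 0.02}])

```text
clock: 39.7
eef_pos: [0.5705, 0.019, 0.1936]
ee_rot: [0.46, 0.888, 0.0, 0.001]
contact_force: [-0.2, 2.4, 8.1]
gripper_width: 0.328
gripper_force: 30.0
```

jog_arm(plan=[{"dx": -0.012,"dy": 0,"dz": -0.003,"rx": 0,"ry": 0,"rz": 0,"claw": 0.02},{"dx": -0.024,"dy": 0,"dz": -0.005,"rx": 0,"ry": 0,"rz": 0,"claw": 0.02},{"dx": -0.036,"dy": 0,"dz": -0.006,"rx": 0,"ry": 0,"rz": 0,"claw": 0.02},{"dx": -0.046,"dy": 0,"dz": -0.0065,"rx": 0,"ry": 0,"rz": 0,"claw": 0.02},{"dx": -0.046,"dy": 0,"dz": -0.0065,"rx": 0,"ry": 0,"rz": 0,"claw": 0.02}])

```text
clock: 40.33
eef_pos: [0.5976, -0.0192, 0.1991]
ee_rot: [0.46, 0.888, -0.0, 0.0]
contact_force: [1.0, -1.1, 4.1]
gripper_width: 0.328
gripper_force: 30.0
```

jog_arm(plan=[{"dx": 0,"dy": 0.011,"dz": -0.001,"rx": 0,"ry": 0,"rz": 0,"claw": 0.02},{"dx": 0,"dy": 0.022,"dz": -0.001,"rx": 0,"ry": 0,"rz": 0,"claw": 0.02},{"dx": 0,"dy": 0.033,"dz": -0.001,"rx": 0,"ry": 0,"rz": 0,"claw": 0.02},{"dx": 0,"dy": 0.042,"dz": 0,"rx": 0,"ry": 0,"rz": 0,"claw": 0.02},{"dx": 0,"dy": 0.042,"dz": 0,"rx": 0,"ry": 0,"rz": 0,"claw": 0.02}])

```text
clock: 40.95
eef_pos: [0.6319, 0.0061, 0.1988]
ee_rot: [0.46, 0.888, -0.0, -0.0]
contact_force: [0.1, -0.9, 1.8]
gripper_width: 0.33
gripper_force: 30.0
```

jog_arm(plan=[{"dx": -0.012,"dy": 0,"dz": 0.001,"rx": 0,"ry": 0,"rz": 0,"claw": 0.02},{"dx": -0.024,"dy": 0,"dz": 0.002,"rx": 0,"ry": 0,"rz": 0,"claw": 0.02},{"dx": -0.036,"dy": 0,"dz": 0.004,"rx": 0,"ry": 0,"rz": 0,"claw": 0.02},{"dx": -0.045,"dy": 0,"dz": 0.006,"rx": 0,"ry": 0,"rz": 0,"claw": 0.02},{"dx": -0.045,"dy": 0,"dz": 0.006,"rx": 0,"ry": 0,"rz": 0,"claw": 0.02}])

```text
clock: 41.58
eef_pos: [0.6578, -0.0318, 0.1927]
ee_rot: [0.46, 0.888, -0.0, 0.0]
contact_force: [1.8, 0.6, -0.9]
gripper_width: 0.33
gripper_force: 30.0
```

jog_arm(plan=[{"dx": 0,"dy": -0.011,"dz": -0.001,"rx": 0,"ry": 0,"rz": 0,"claw": 0.02},{"dx": 0,"dy": -0.022,"dz": -0.001,"rx": 0,"ry": 0,"rz": 0,"claw": 0.02},{"dx": 0,"dy": -0.033,"dz": -0.001,"rx": 0,"ry": 0,"rz": 0,"claw": 0.02},{"dx": 0,"dy": -0.043,"dz": 0,"rx": 0,"ry": 0,"rz": 0,"claw": 0.02},{"dx": 0,"dy": -0.043,"dz": 0,"rx": 0,"ry": 0,"rz": 0,"claw": 0.02}])

```text
clock: 42.2
eef_pos: [0.622, -0.0559, 0.1937]
ee_rot: [0.46, 0.888, 0.0, 0.0]
contact_force: [1.7, 1.7, 5.1]
gripper_width: 0.333
gripper_force: 30.0
```

Run:
```python
from h import *
seq([])
```

```text
t 42.2 at [ 0.622  -0.0559  0.2125] st [ 0.476  -0.4042  0.2125] phi 35.2 F [1.7 1.7 5.1] w 31.0 gf 30.0
```

jog_arm(plan=[{"dx": 0,"dy": 0,"dz": 0,"rx": 0,"ry": 0,"rz": 0,"claw": 0.06},{"dx": 0,"dy": 0,"dz": 0,"rx": 0,"ry": 0,"rz": 0,"claw": 0.06},{"dx": 0,"dy": 0,"dz": 0,"rx": 0,"ry": 0,"rz": 0,"claw": 0.06},{"dx": 0,"dy": 0,"dz": -0.05,"rx": 0,"ry": 0,"rz": 0,"claw": 0.06},{"dx": 0,"dy": 0,"dz": -0.08,"rx": 0,"ry": 0,"rz": 0,"claw": 0.06}])

```text
clock: 42.82
eef_pos: [0.6224, -0.0558, 0.2752]
ee_rot: [0.46, 0.888, 0.0, 0.001]
contact_force: [-0.2, -1.5, -0.1]
gripper_width: 0.645
gripper_force: 0.0
```

Run:
```python
from h import *
h=st(.428,-.153,0); z=np.array([0,0,1]); print(h)
seq([(h+.29*z,35.2),(h+.219*z,35.2)])
```

```text
[0.43793216 0.12168986 0.        ]
t 42.83 at [ 0.6224 -0.0558  0.294 ] st [ 0.4765 -0.4044  0.294 ] phi 35.2 F [-0.2 -1.5 -0.1] w 60.0 gf 0.0
  dx 0.2514 dy -0.0484 dz 0.0040 rz 0.0 rows 5
  dx 0.0000 dy 0.0000 dz 0.0710 rz -0.0 rows 2
```

jog_arm(plan=[{"dx": 0.2514,"dy": -0.0484,"dz": 0.004,"rx": 0,"ry": 0,"rz": 0,"claw": 0.06},{"dx": 0.2514,"dy": -0.0484,"dz": 0.004,"rx": 0,"ry": 0,"rz": 0,"claw": 0.06},{"dx": 0.2514,"dy": -0.0484,"dz": 0.004,"rx": 0,"ry": 0,"rz": 0,"claw": 0.06},{"dx": 0.2514,"dy": -0.0484,"dz": 0.004,"rx": 0,"ry": 0,"rz": 0,"claw": 0.06},{"dx": 0.2514,"dy": -0.0484,"dz": 0.004,"rx": 0,"ry": 0,"rz": 0,"claw": 0.06}])

```text
clock: 43.45
eef_pos: [0.4358, 0.1235, 0.2697]
ee_rot: [0.459, 0.889, 0.001, 0.001]
contact_force: [-0.2, 0.6, 0.6]
gripper_width: 0.647
gripper_force: 0.0
```

jog_arm(plan=[{"dx": 0,"dy": 0,"dz": 0.04,"rx": 0,"ry": 0,"rz": 0,"claw": 0.06},{"dx": 0,"dy": 0,"dz": 0.062,"rx": 0,"ry": 0,"rz": 0,"claw": 0.06},{"dx": 0,"dy": 0,"dz": 0.07,"rx": 0,"ry": 0,"rz": 0,"claw": 0.06},{"dx": 0,"dy": 0,"dz": 0.07,"rx": 0,"ry": 0,"rz": 0,"claw": 0.06}])

```text
clock: 43.95
eef_pos: [0.4381, 0.1214, 0.1993]
ee_rot: [0.46, 0.888, -0.0, -0.0]
contact_force: [-0.1, 0.7, 0.4]
gripper_width: 0.645
gripper_force: 0.0
```

Run:
```python
from h import *
seq([])
s=get_image("side"); cv2.imwrite("pics/p6.png",cv2.resize(s[110:250,190:350],(640,560),interpolation=cv2.INTER_CUBIC))
```

```text
t 43.95 at [0.4381 0.1214 0.2181] st [ 0.428  -0.1533  0.2181] phi 35.2 F [-0.1  0.7  0.4] w 59.9 gf 0.0
```

View pics/p6.png

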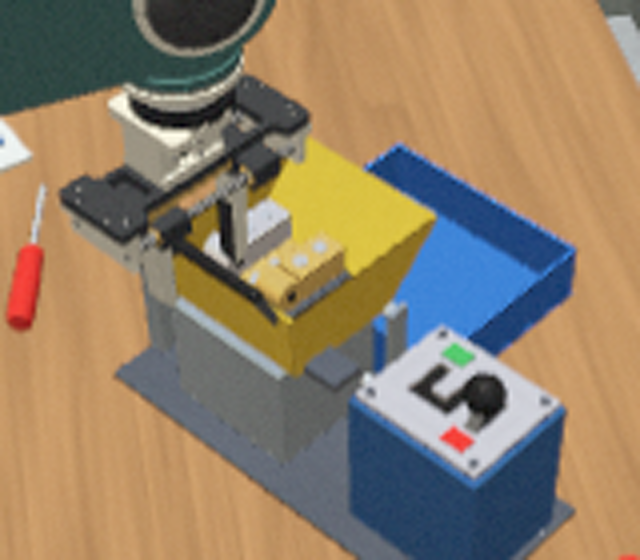

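Picture: the lever is in the red slot, the bolt is withdrawn from the tab, and the bar lies between the fingers. Closing on it.

jog_arm(plan=[{"dx": 0,"dy": 0,"dz": 0,"rx": 0,"ry": 0,"rz": 0,"claw": 0.005},{"dx": 0,"dy": 0,"dz": 0,"rx": 0,"ry": 0,"rz": 0,"claw": 0.005},{"dx": 0,"dy": 0,"dz": 0,"rx": 0,"ry": 0,"rz": 0,"claw": 0.005},{"dx": 0,"dy": 0,"dz": 0,"rx": 0,"ry": 0,"rz": 0,"claw": 0.005},{"dx": 0,"dy": 0,"dz": 0,"rx": 0,"ry": 0,"rz": 0,"claw": 0.005}])

```text
clock: 44.62
eef_pos: [0.4378, 0.1217, 0.1992]
ee_rot: [0.46, 0.888, 0.0, -0.0]
contact_force: [0.5, 0.6, 0.8]
gripper_width: 0.153
gripper_force: 0.0
```

```bash
cat >> h.py <<'E'
def hp(q): return np.array([-.13*np.cos(q)+.094*np.sin(q),.13*np.sin(q)+.094*np.cos(q)])
E
python3 - <<'E'
from h import *
seq([])
for q in np.arange(0,1.8,.05): d=hp(q)-hp(0); print(round(q,2),"dy %.4f dz %.4f"%(d[0],-d[1]),end=" | ")
E
```

```text
t 44.62 at [0.4378 0.1217 0.218 ] st [ 0.4279 -0.1529  0.218 ] phi 35.2 F [0.5 0.6 0.8] w 14.2 gf 0.0
0.0 dy 0.0000 dz -0.0000 | 0.05 dy 0.0049 dz -0.0064 | 0.1 dy 0.0100 dz -0.0125 | 0.15 dy 0.0155 dz -0.0184 | 0.2 dy 0.0213 dz -0.0240 | 0.25 dy 0.0273 dz -0.0292 | 0.3 dy 0.0336 dz -0.0342 | 0.35 dy 0.0401 dz -0.0389 | 0.4 dy 0.0469 dz -0.0432 | 0.45 dy 0.0538 dz -0.0472 | 0.5 dy 0.0610 dz -0.0508 | 0.55 dy 0.0683 dz -0.0541 | 0.6 dy 0.0758 dz -0.0570 | 0.65 dy 0.0834 dz -0.0595 | 0.7 dy 0.0911 dz -0.0616 | 0.75 dy 0.0990 dz -0.0634 | 0.8 dy 0.1069 dz -0.0647 | 0.85 dy 0.1148 dz -0.0657 | 0.9 dy 0.1228 dz -0.0663 | 0.95 dy 0.1308 dz -0.0664 | 1.0 dy 0.1389 dz -0.0662 | 1.05 dy 0.1469 dz -0.0655 | 1.1 dy 0.1548 dz -0.0645 | 1.15 dy 0.1627 dz -0.0631 | 1.2 dy 0.1705 dz -0.0612 | 1.25 dy 0.1782 dz -0.0590 | 1.3 dy 0.1858 dz -0.0564 | 1.35 dy 0.1932 dz -0.0534 | 1.4 dy 0.2005 dz -0.0501 | 1.45 dy 0.2076 dz -0.0464 | 1.5 dy 0.2146 dz -0.0423 | 1.55 dy 0.2213 dz -0.0379 | 1.6 dy 0.2278 dz -0.0332 | 1.65 dy 0.2340 dz -0.0282 | 1.7 dy 0.2400 dz -0.0228 | 1.75 dy 0.2457 dz -0.0172 |
```

jog_arm(plan=[{"dx": 0,"dy": 0,"dz": 0,"rx": 0,"ry": 0,"rz": 0,"claw": 0.005},{"dx": 0,"dy": 0,"dz": 0,"rx": 0,"ry": 0,"rz": 0,"claw": 0.005}])

```text
clock: 44.88
eef_pos: [0.4384, 0.1222, 0.1992]
ee_rot: [0.46, 0.888, 0.001, 0.001]
contact_force: [7.9, 5.6, -1.9]
gripper_width: 0.117
gripper_force: 30.0
```

jog_arm(plan=[{"dx": 0,"dy": 0.0049,"dz": -0.0064,"rx": 0,"ry": 0,"rz": 0,"claw": 0.005},{"dx": 0,"dy": 0.01,"dz": -0.0125,"rx": 0,"ry": 0,"rz": 0,"claw": 0.005},{"dx": 0,"dy": 0.0155,"dz": -0.0184,"rx": 0,"ry": 0,"rz": 0,"claw": 0.005},{"dx": 0,"dy": 0.0213,"dz": -0.024,"rx": 0,"ry": 0,"rz": 0,"claw": 0.005},{"dx": 0,"dy": 0.0273,"dz": -0.0292,"rx": 0,"ry": 0,"rz": 0,"claw": 0.005}])

```text
clock: 45.5
eef_pos: [0.4604, 0.1377, 0.2293]
ee_rot: [0.46, 0.888, 0.0, 0.0]
contact_force: [-4.5, -2.3, -1.0]
gripper_width: 0.115
gripper_force: 30.0
```

jog_arm(plan=[{"dx": 0,"dy": 0.0128,"dz": -0.0097,"rx": 0,"ry": 0,"rz": 0,"claw": 0.005},{"dx": 0,"dy": 0.0265,"dz": -0.018,"rx": 0,"ry": 0,"rz": 0,"claw": 0.005},{"dx": 0,"dy": 0.041,"dz": -0.0249,"rx": 0,"ry": 0,"rz": 0,"claw": 0.005},{"dx": 0,"dy": 0.0561,"dz": -0.0303,"rx": 0,"ry": 0,"rz": 0,"claw": 0.005},{"dx": 0,"dy": 0.0717,"dz": -0.0342,"rx": 0,"ry": 0,"rz": 0,"claw": 0.005}])

```text
clock: 46.12
eef_pos: [0.5197, 0.1794, 0.2643]
ee_rot: [0.46, 0.888, 0.001, 0.001]
contact_force: [-1.0, -2.1, 0.3]
gripper_width: 0.124
gripper_force: 30.0
```

jog_arm(plan=[{"dx": 0,"dy": 0.0158,"dz": -0.0023,"rx": 0,"ry": 0,"rz": 0,"claw": 0.005},{"dx": 0,"dy": 0.0318,"dz": -0.003,"rx": 0,"ry": 0,"rz": 0,"claw": 0.005},{"dx": 0,"dy": 0.0479,"dz": -0.0021,"rx": 0,"ry": 0,"rz": 0,"claw": 0.005},{"dx": 0,"dy": 0.0637,"dz": 0.0003,"rx": 0,"ry": 0,"rz": 0,"claw": 0.005},{"dx": 0,"dy": 0.0792,"dz": 0.0044,"rx": 0,"ry": 0,"rz": 0,"claw": 0.005}])

```text
clock: 46.75
eef_pos: [0.5843, 0.2251, 0.2576]
ee_rot: [0.46, 0.888, -0.0, -0.0]
contact_force: [-0.0, -1.1, 1.3]
gripper_width: 0.119
gripper_force: 30.0
```

jog_arm(plan=[{"dx": 0,"dy": 0.015,"dz": 0.0056,"rx": 0,"ry": 0,"rz": 0,"claw": 0.005},{"dx": 0,"dy": 0.0294,"dz": 0.0126,"rx": 0,"ry": 0,"rz": 0,"claw": 0.005},{"dx": 0,"dy": 0.0431,"dz": 0.0211,"rx": 0,"ry": 0,"rz": 0,"claw": 0.005},{"dx": 0,"dy": 0.0558,"dz": 0.0308,"rx": 0,"ry": 0,"rz": 0,"claw": 0.005},{"dx": 0,"dy": 0.0618,"dz": 0.0362,"rx": 0,"ry": 0,"rz": 0,"claw": 0.005}])

```text
clock: 47.38
eef_pos: [0.6346, 0.2605, 0.2209]
ee_rot: [0.46, 0.888, -0.0, -0.0]
contact_force: [2.1, -2.1, 0.5]
gripper_width: 0.117
gripper_force: 30.0
```

jog_arm(plan=[{"dx": 0,"dy": 0.0052,"dz": 0.0051,"rx": 0,"ry": 0,"rz": 0,"claw": 0.005},{"dx": 0,"dy": 0.0052,"dz": 0.0051,"rx": 0,"ry": 0,"rz": 0,"claw": 0.005}])

```text
clock: 47.62
eef_pos: [0.6383, 0.2632, 0.2161]
ee_rot: [0.46, 0.888, -0.0, -0.0]
contact_force: [3.0, -1.5, -1.3]
gripper_width: 0.122
gripper_force: 30.0
```

Run:
```python
from h import *
seq([])
print(st(.428+.13+hp(1.745)[0],-.153,.125+hp(1.745)[1]))
for n in("side","top"): cv2.imwrite(f"pics/t_{n}.png",get_image(n))
```

```text
t 47.62 at [0.6383 0.2632 0.2349] st [ 0.6733 -0.1528  0.2349] phi 35.2 F [ 3.  -1.5 -1.3] w 11.3 gf 30.0
[0.63822206 0.26297885 0.23673999]
```

jog_arm(plan=[{"dx": 0,"dy": 0.002,"dz": 0.003,"rx": 0,"ry": 0,"rz": 0,"claw": 0.005},{"dx": 0,"dy": 0.002,"dz": 0.003,"rx": 0,"ry": 0,"rz": 0,"claw": 0.005},{"dx": 0,"dy": 0.002,"dz": 0.003,"rx": 0,"ry": 0,"rz": 0,"claw": 0.005},{"dx": 0,"dy": 0.002,"dz": 0.003,"rx": 0,"ry": 0,"rz": 0,"claw": 0.005}])

```text
clock: 48.22
eef_pos: [0.6389, 0.2636, 0.2154]
ee_rot: [0.46, 0.888, -0.001, -0.0]
contact_force: [-11.7, -9.5, 11.2]
gripper_width: 0.12
gripper_force: 30.0
```

jog_arm(plan=[{"dx": 0,"dy": -0.002,"dz": -0.003,"rx": 0,"ry": 0,"rz": 0,"claw": 0.005},{"dx": 0,"dy": -0.002,"dz": -0.003,"rx": 0,"ry": 0,"rz": 0,"claw": 0.005},{"dx": 0,"dy": -0.002,"dz": -0.003,"rx": 0,"ry": 0,"rz": 0,"claw": 0.005},{"dx": 0,"dy": -0.002,"dz": -0.003,"rx": 0,"ry": 0,"rz": 0,"claw": 0.005}])

```text
clock: 48.72
eef_pos: [0.6381, 0.263, 0.2165]
ee_rot: [0.46, 0.888, -0.0, -0.0]
contact_force: [0.5, -3.8, -3.7]
gripper_width: 0.118
gripper_force: 30.0
```

Run:
```python
from h import *
seq([])
s=get_image("side");t=get_image("top")
a=cv2.resize(s[100:240,200:350],(480,448),interpolation=cv2.INTER_CUBIC)
b=cv2.resize(t[150:290,150:250],(320,448),interpolation=cv2.INTER_CUBIC)
cv2.imwrite("pics/t.png",np.hstack([a,b]))
```

```text
t 48.73 at [0.6381 0.263  0.2353] st [ 0.673  -0.1529  0.2353] phi 35.2 F [ 0.5 -3.8 -3.7] w 11.0 gf 30.0
```

View pics/t.png

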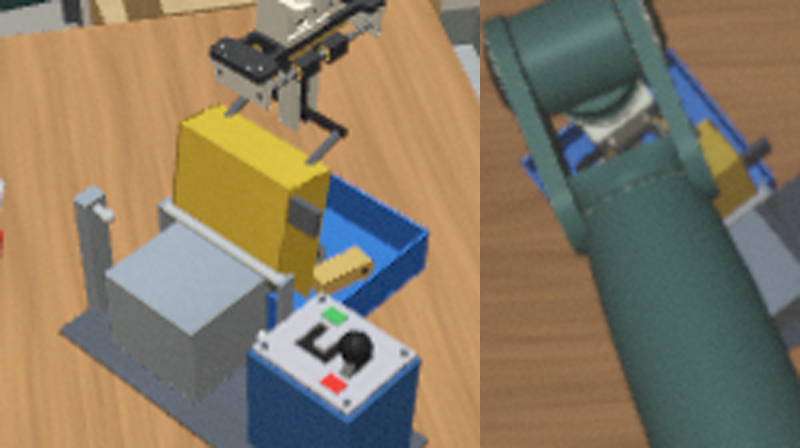

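The skip is on its stop (the force rose) and blocks have come out into the bin. Now I'll ease it back, holding the bar all the way.

jog_arm(plan=[{"dx": 0,"dy": -0.0111,"dz": -0.0104,"rx": 0,"ry": 0,"rz": 0,"claw": 0.005},{"dx": 0,"dy": -0.0238,"dz": -0.0201,"rx": 0,"ry": 0,"rz": 0,"claw": 0.005},{"dx": 0,"dy": -0.0375,"dz": -0.0286,"rx": 0,"ry": 0,"rz": 0,"claw": 0.005},{"dx": 0,"dy": -0.0519,"dz": -0.0356,"rx": 0,"ry": 0,"rz": 0,"claw": 0.005},{"dx": 0,"dy": -0.0669,"dz": -0.0412,"rx": 0,"ry": 0,"rz": 0,"claw": 0.005}])

```text
clock: 49.45
eef_pos: [0.5832, 0.2241, 0.2597]
ee_rot: [0.46, 0.888, 0.001, 0.001]
contact_force: [5.1, -4.8, -1.8]
gripper_width: 0.117
gripper_force: 30.0
```

jog_arm(plan=[{"dx": 0,"dy": -0.0155,"dz": -0.0041,"rx": 0,"ry": 0,"rz": 0,"claw": 0.005},{"dx": 0,"dy": -0.0313,"dz": -0.0065,"rx": 0,"ry": 0,"rz": 0,"claw": 0.005},{"dx": 0,"dy": -0.0474,"dz": -0.0074,"rx": 0,"ry": 0,"rz": 0,"claw": 0.005},{"dx": 0,"dy": -0.0634,"dz": -0.0067,"rx": 0,"ry": 0,"rz": 0,"claw": 0.005},{"dx": 0,"dy": -0.0792,"dz": -0.0044,"rx": 0,"ry": 0,"rz": 0,"claw": 0.005}])

```text
clock: 50.08
eef_pos: [0.5177, 0.1784, 0.2624]
ee_rot: [0.46, 0.888, 0.0, -0.0]
contact_force: [0.8, 0.7, 4.0]
gripper_width: 0.122
gripper_force: 30.0
```

jog_arm(plan=[{"dx": 0,"dy": -0.0156,"dz": 0.0039,"rx": 0,"ry": 0,"rz": 0,"claw": 0.005},{"dx": 0,"dy": -0.0307,"dz": 0.0093,"rx": 0,"ry": 0,"rz": 0,"claw": 0.005},{"dx": 0,"dy": -0.0452,"dz": 0.0162,"rx": 0,"ry": 0,"rz": 0,"claw": 0.005},{"dx": 0,"dy": -0.0589,"dz": 0.0245,"rx": 0,"ry": 0,"rz": 0,"claw": 0.005},{"dx": 0,"dy": -0.0717,"dz": 0.0342,"rx": 0,"ry": 0,"rz": 0,"claw": 0.005}])

```text
clock: 50.7
eef_pos: [0.4595, 0.1372, 0.2275]
ee_rot: [0.46, 0.888, 0.0, -0.0]
contact_force: [4.1, 6.3, -0.1]
gripper_width: 0.118
gripper_force: 30.0
```

jog_arm(plan=[{"dx": 0,"dy": -0.006,"dz": 0.0052,"rx": 0,"ry": 0,"rz": 0,"claw": 0.005},{"dx": 0,"dy": -0.0118,"dz": 0.0108,"rx": 0,"ry": 0,"rz": 0,"claw": 0.005},{"dx": 0,"dy": -0.0173,"dz": 0.0167,"rx": 0,"ry": 0,"rz": 0,"claw": 0.005},{"dx": 0,"dy": -0.0224,"dz": 0.0228,"rx": 0,"ry": 0,"rz": 0,"claw": 0.005},{"dx": 0,"dy": -0.0273,"dz": 0.0292,"rx": 0,"ry": 0,"rz": 0,"claw": 0.005}])

```text
clock: 51.32
eef_pos: [0.4383, 0.122, 0.1992]
ee_rot: [0.46, 0.888, 0.001, 0.001]
contact_force: [20.5, 20.8, 41.2]
gripper_width: 0.12
gripper_force: 30.0
```

jog_arm(plan=[{"dx": 0,"dy": -0.001,"dz": 0.003,"rx": 0,"ry": 0,"rz": 0,"claw": 0.005},{"dx": 0,"dy": -0.001,"dz": 0.003,"rx": 0,"ry": 0,"rz": 0,"claw": 0.005},{"dx": 0,"dy": -0.001,"dz": 0.003,"rx": 0,"ry": 0,"rz": 0,"claw": 0.005},{"dx": 0,"dy": -0.001,"dz": 0.003,"rx": 0,"ry": 0,"rz": 0,"claw": 0.005}])

```text
clock: 51.82
eef_pos: [0.4386, 0.122, 0.1992]
ee_rot: [0.46, 0.888, 0.003, 0.002]
contact_force: [2.1, 9.6, 24.5]
gripper_width: 0.119
gripper_force: 30.0
```

The bar is back at its starting position, pressed upright. I'll release it, lift clear and check the bin.

jog_arm(plan=[{"dx": 0,"dy": 0.001,"dz": -0.003,"rx": 0,"ry": 0,"rz": 0,"claw": 0.04},{"dx": 0,"dy": 0.001,"dz": -0.003,"rx": 0,"ry": 0,"rz": 0,"claw": 0.04},{"dx": 0,"dy": 0.001,"dz": -0.003,"rx": 0,"ry": 0,"rz": 0,"claw": 0.04},{"dx": 0,"dy": 0.001,"dz": -0.04,"rx": 0,"ry": 0,"rz": 0,"claw": 0.06},{"dx": 0,"dy": 0.001,"dz": -0.08,"rx": 0,"ry": 0,"rz": 0,"claw": 0.06}])

```text
clock: 52.45
eef_pos: [0.4375, 0.1216, 0.2762]
ee_rot: [0.46, 0.888, -0.001, -0.001]
contact_force: [-0.5, -0.7, -0.4]
gripper_width: 0.598
gripper_force: 0.0
```

Run:
```python
from h import *
z=np.array([0,0,1])
K=np.array([.622,-.0559,0])
seq([(K+.29*z,35.2),(K+.2125*z,35.2)])
s=get_image("side");cv2.imwrite("pics/u_side.png",s);cv2.imwrite("pics/u_top.png",get_image("top"))
# bin interior floor region in side view: not blue => block
q=[st(.6721+a*.096,-.1534+b*.106,.004) for a,b in((-1,-1),(1,-1),(1,1),(-1,1))]
m=np.zeros(s.shape[:2],np.uint8);cv2.fillPoly(m,[proj("side",q).round().astype(int)],1)
hsv=cv2.cvtColor(s,cv2.COLOR_BGR2HSV).astype(int);H,S_,V=[hsv[...,i] for i in range(3)]
for n,k in(("brass",(H>15)&(H<35)&(S_>70)),("grey",(S_<60)&(V>100)),("dark",(V<75)),("blue",(H>95)&(H<125)&(S_>120))):
    _,l,stt,ce=cv2.connectedComponentsWithStats((k&(m>0)).astype(np.uint8))
    print(n,[(x[4],np.round(tost(plane("side",c,.02))[:2]-[.6721,-.1534],3)) for x,c in zip(stt[1:],ce[1:]) if x[4]>8])
```

```text
t 52.45 at [0.4375 0.1216 0.295 ] st [ 0.4276 -0.1529  0.295 ] phi 35.2 F [-0.5 -0.7 -0.4] w 55.6 gf 0.0
  dx -0.2514 dy 0.0484 dz 0.0050 rz 0.0 rows 5
  dx 0.0000 dy 0.0000 dz 0.0775 rz -0.0 rows 2
brass [(np.int32(876), array([-0.025,  0.047])), (np.int32(164), array([ 0.021, -0.056]))]
grey [(np.int32(333), array([-0.058, -0.072])), (np.int32(11), array([ 0.051, -0.042]))]
dark [(np.int32(26), array([-0.083, -0.102]))]
blue [(np.int32(411), array([ 0.046, -0.06 ])), (np.int32(21), array([-0.036, -0.052])), (np.int32(23), array([-0.08, -0.04]))]
```

jog_arm(plan=[{"dx": -0.2514,"dy": 0.0484,"dz": 0.005,"rx": 0,"ry": 0,"rz": 0,"claw": 0.075},{"dx": -0.2514,"dy": 0.0484,"dz": 0.005,"rx": 0,"ry": 0,"rz": 0,"claw": 0.075},{"dx": -0.2514,"dy": 0.0484,"dz": 0.005,"rx": 0,"ry": 0,"rz": 0,"claw": 0.075},{"dx": -0.2514,"dy": 0.0484,"dz": 0.005,"rx": 0,"ry": 0,"rz": 0,"claw": 0.075},{"dx": -0.2514,"dy": 0.0484,"dz": 0.005,"rx": 0,"ry": 0,"rz": 0,"claw": 0.075}])

```text
clock: 53.18
eef_pos: [0.6237, -0.0584, 0.268]
ee_rot: [0.461, 0.887, -0.001, -0.002]
contact_force: [-0.0, 0.8, 0.3]
gripper_width: 0.807
gripper_force: 0.0
```

jog_arm(plan=[{"dx": 0,"dy": 0,"dz": 0,"rx": 0,"ry": 0,"rz": 0,"claw": 0.075}])

```text
clock: 53.3
eef_pos: [0.6221, -0.0558, 0.2699]
ee_rot: [0.46, 0.888, -0.0, -0.001]
contact_force: [-0.3, 0.6, -0.2]
gripper_width: 0.805
gripper_force: 0.0
```

Run:
```python
from h import *
z=np.array([0,0,1])
K=np.array([.622,-.0559,0])
seq([(K+.29*z,35.2),(K+.2125*z,35.2)])
```

```text
t 53.3 at [ 0.6221 -0.0558  0.2887] st [ 0.4762 -0.4042  0.2887] phi 35.2 F [-0.3  0.6 -0.2] w 74.9 gf 0.0
  dx -0.0000 dy -0.0002 dz -0.0013 rz -0.0 rows 1
  dx 0.0000 dy 0.0000 dz 0.0775 rz -0.0 rows 2
```

jog_arm(plan=[{"dx": 0,"dy": 0,"dz": 0.04,"rx": 0,"ry": 0,"rz": 0,"claw": 0.075},{"dx": 0,"dy": 0,"dz": 0.076,"rx": 0,"ry": 0,"rz": 0,"claw": 0.075},{"dx": 0,"dy": 0,"dz": 0.076,"rx": 0,"ry": 0,"rz": 0,"claw": 0.02},{"dx": 0,"dy": 0,"dz": 0.076,"rx": 0,"ry": 0,"rz": 0,"claw": 0.02},{"dx": 0,"dy": 0,"dz": 0.076,"rx": 0,"ry": 0,"rz": 0,"claw": 0.02}])

```text
clock: 53.92
eef_pos: [0.6228, -0.0555, 0.1972]
ee_rot: [0.46, 0.888, 0.0, 0.001]
contact_force: [0.7, -0.3, 0.8]
gripper_width: 0.531
gripper_force: 0.0
```

jog_arm(plan=[{"dx": 0,"dy": 0,"dz": 0,"rx": 0,"ry": 0,"rz": 0,"claw": 0.02},{"dx": 0,"dy": 0,"dz": 0,"rx": 0,"ry": 0,"rz": 0,"claw": 0.02},{"dx": 0,"dy": 0,"dz": 0,"rx": 0,"ry": 0,"rz": 0,"claw": 0.02}])

```text
clock: 54.3
eef_pos: [0.6226, -0.0558, 0.1956]
ee_rot: [0.46, 0.888, 0.0, 0.0]
contact_force: [-0.8, -0.5, 3.7]
gripper_width: 0.33
gripper_force: 30.0
```

jog_arm(plan=[{"dx": 0,"dy": 0.011,"dz": -0.001,"rx": 0,"ry": 0,"rz": 0,"claw": 0.02},{"dx": 0,"dy": 0.022,"dz": -0.001,"rx": 0,"ry": 0,"rz": 0,"claw": 0.02},{"dx": 0,"dy": 0.033,"dz": -0.001,"rx": 0,"ry": 0,"rz": 0,"claw": 0.02},{"dx": 0,"dy": 0.043,"dz": 0,"rx": 0,"ry": 0,"rz": 0,"claw": 0.02},{"dx": 0,"dy": 0.043,"dz": 0,"rx": 0,"ry": 0,"rz": 0,"claw": 0.02}])

```text
clock: 54.92
eef_pos: [0.6581, -0.0307, 0.195]
ee_rot: [0.46, 0.888, 0.0, 0.0]
contact_force: [0.1, -2.2, 3.2]
gripper_width: 0.33
gripper_force: 30.0
```

jog_arm(plan=[{"dx": 0.012,"dy": 0,"dz": -0.002,"rx": 0,"ry": 0,"rz": 0,"claw": 0.02},{"dx": 0.024,"dy": 0,"dz": -0.004,"rx": 0,"ry": 0,"rz": 0,"claw": 0.02},{"dx": 0.036,"dy": 0,"dz": -0.0055,"rx": 0,"ry": 0,"rz": 0,"claw": 0.02},{"dx": 0.045,"dy": 0,"dz": -0.006,"rx": 0,"ry": 0,"rz": 0,"claw": 0.02},{"dx": 0.045,"dy": 0,"dz": -0.006,"rx": 0,"ry": 0,"rz": 0,"claw": 0.02}])

```text
clock: 55.55
eef_pos: [0.631, 0.0066, 0.2007]
ee_rot: [0.46, 0.888, 0.0, -0.001]
contact_force: [-0.3, 0.9, -1.0]
gripper_width: 0.33
gripper_force: 30.0
```

```bash
python3 -c "
from h import *
seq([])"
```

```text
t 55.55 at [0.631  0.0066 0.2195] st [ 0.5194 -0.3583  0.2195] phi 35.3 F [-0.3  0.9 -1. ] w 30.7 gf 30.0
```

jog_arm(plan=[{"dx": -0.002,"dy": -0.008,"dz": 0,"rx": 0,"ry": 0,"rz": 0,"claw": 0.02},{"dx": -0.002,"dy": -0.02,"dz": 0,"rx": 0,"ry": 0,"rz": 0,"claw": 0.02},{"dx": -0.002,"dy": -0.032,"dz": 0,"rx": 0,"ry": 0,"rz": 0,"claw": 0.02},{"dx": -0.002,"dy": -0.0425,"dz": 0,"rx": 0,"ry": 0,"rz": 0,"claw": 0.02},{"dx": -0.002,"dy": -0.0425,"dz": 0,"rx": 0,"ry": 0,"rz": 0,"claw": 0.02}])

```text
clock: 56.18
eef_pos: [0.5977, -0.0209, 0.2018]
ee_rot: [0.46, 0.888, 0.0, 0.0]
contact_force: [-1.8, 0.3, 6.3]
gripper_width: 0.331
gripper_force: 30.0
```

jog_arm(plan=[{"dx": 0.012,"dy": 0,"dz": 0.001,"rx": 0,"ry": 0,"rz": 0,"claw": 0.02},{"dx": 0.024,"dy": 0,"dz": 0.002,"rx": 0,"ry": 0,"rz": 0,"claw": 0.02},{"dx": 0.036,"dy": 0,"dz": 0.004,"rx": 0,"ry": 0,"rz": 0,"claw": 0.02},{"dx": 0.0465,"dy": 0,"dz": 0.007,"rx": 0,"ry": 0,"rz": 0,"claw": 0.02},{"dx": 0.0465,"dy": 0,"dz": 0.007,"rx": 0,"ry": 0,"rz": 0,"claw": 0.02}])

```text
clock: 56.8
eef_pos: [0.5709, 0.018, 0.1946]
ee_rot: [0.46, 0.888, 0.0, 0.0]
contact_force: [-3.5, 1.6, 7.4]
gripper_width: 0.328
gripper_force: 30.0
```

jog_arm(plan=[{"dx": 0,"dy": 0.011,"dz": -0.001,"rx": 0,"ry": 0,"rz": 0,"claw": 0.02},{"dx": 0,"dy": 0.022,"dz": -0.001,"rx": 0,"ry": 0,"rz": 0,"claw": 0.02},{"dx": 0,"dy": 0.033,"dz": -0.001,"rx": 0,"ry": 0,"rz": 0,"claw": 0.02},{"dx": 0,"dy": 0.043,"dz": 0,"rx": 0,"ry": 0,"rz": 0,"claw": 0.02},{"dx": 0,"dy": 0.043,"dz": 0,"rx": 0,"ry": 0,"rz": 0,"claw": 0.02}])

```text
clock: 57.42
eef_pos: [0.6068, 0.0428, 0.1936]
ee_rot: [0.46, 0.888, 0.0, -0.0]
contact_force: [0.2, -1.6, 0.4]
gripper_width: 0.328
gripper_force: 30.0
```

```bash
python3 -c "
from h import *
seq([])"
```

```text
t 57.42 at [0.6068 0.0428 0.2124] st [ 0.5205 -0.3148  0.2124] phi 35.2 F [ 0.2 -1.6  0.4] w 30.5 gf 30.0
```

The lever is back in green. I'll release it, retreat and inspect the bin numerically.

jog_arm(plan=[{"dx": 0,"dy": 0,"dz": 0,"rx": 0,"ry": 0,"rz": 0,"claw": 0.07},{"dx": 0,"dy": 0,"dz": 0,"rx": 0,"ry": 0,"rz": 0,"claw": 0.07},{"dx": 0,"dy": 0,"dz": 0,"rx": 0,"ry": 0,"rz": 0,"claw": 0.07},{"dx": 0,"dy": 0,"dz": -0.05,"rx": 0,"ry": 0,"rz": 0,"claw": 0.07},{"dx": 0,"dy": 0,"dz": -0.1,"rx": 0,"ry": 0,"rz": 0,"claw": 0.07}])

```text
clock: 58.05
eef_pos: [0.606, 0.0425, 0.2952]
ee_rot: [0.46, 0.888, -0.0, -0.0]
contact_force: [-0.6, 0.7, 0.5]
gripper_width: 0.748
gripper_force: 0.0
```

jog_arm(plan=[{"dx": -0.27,"dy": 0,"dz": 0,"rx": 0,"ry": 0,"rz": 40,"claw": 0.07},{"dx": -0.27,"dy": 0,"dz": 0,"rx": 0,"ry": 0,"rz": 40,"claw": 0.07},{"dx": -0.27,"dy": 0,"dz": 0,"rx": 0,"ry": 0,"rz": 40,"claw": 0.07},{"dx": -0.27,"dy": 0,"dz": 0,"rx": 0,"ry": 0,"rz": 40,"claw": 0.07},{"dx": -0.27,"dy": 0,"dz": 0,"rx": 0,"ry": 0,"rz": 40,"claw": 0.07}])

```text
clock: 58.68
eef_pos: [0.763, -0.1812, 0.2923]
ee_rot: [0.737, 0.675, -0.001, -0.001]
contact_force: [-0.6, 0.2, 1.1]
gripper_width: 0.751
gripper_force: 0.0
```

jog_arm(plan=[{"dx": -0.15,"dy": -0.15,"dz": 0,"rx": 0,"ry": 0,"rz": 0,"claw": 0.07},{"dx": -0.15,"dy": -0.15,"dz": 0,"rx": 0,"ry": 0,"rz": 0,"claw": 0.07},{"dx": -0.15,"dy": -0.15,"dz": 0,"rx": 0,"ry": 0,"rz": 0,"claw": 0.07},{"dx": -0.15,"dy": -0.15,"dz": 0,"rx": 0,"ry": 0,"rz": 0,"claw": 0.07},{"dx": -0.15,"dy": -0.15,"dz": 0,"rx": 0,"ry": 0,"rz": 0,"claw": 0.07}])

```text
clock: 59.3
eef_pos: [0.5993, -0.3159, 0.2945]
ee_rot: [0.737, 0.676, 0.0, 0.0]
contact_force: [0.1, 0.4, 0.5]
gripper_width: 0.753
gripper_force: 0.0
```

```bash
cat > chk.py <<'E'
from h import *
seq([])
for n in("top","side"):
    s=get_image(n);cv2.imwrite(f"pics/v_{n}.png",s)
    hsv=cv2.cvtColor(s,cv2.COLOR_BGR2HSV).astype(int);H,S_,V=[hsv[...,i] for i in range(3)]
    m=np.zeros(s.shape[:2],np.uint8)
    q=[st(.6721+a,-.1534+b,.03) for a,b in((-.3,-.2),(.16,-.2),(.16,.2),(-.3,.2))]
    cv2.fillPoly(m,[proj(n,q).round().astype(int)],1)
    for c,k in(("brass",(H>15)&(H<35)&(S_>70)),("grey",(S_<60)&(V>100)),("dark",(S_<90)&(V<75)),("blue",(H>95)&(H<125)&(S_>120))):
        _,l,stt,ce=cv2.connectedComponentsWithStats((k&(m>0)).astype(np.uint8))
        print(n,c,[(int(x[4]),np.round(1000*(tost(plane(n,e,.03))[:2]-[.6721,-.1534])).astype(int).tolist()) for x,e in zip(stt[1:],ce[1:]) if x[4]>8])
E
python3 chk.py
```

```text
t 59.3 at [ 0.5993 -0.3159  0.3133] st [ 0.3077 -0.6036  0.3133] phi -4.9 F [0.1 0.4 0.5] w 70.0 gf 0.0
top brass [(2473, [-107, -6])]
top grey [(37, [116, -30]), (39, [4, -111]), (12, [36, -43]), (10, [22, -67]), (12, [115, 87]), (231, [-160, -175]), (144, [18, 39]), (10, [-94, -93]), (30, [-24, 114]), (70, [-179, -121]), (16, [-96, 87]), (96, [-169, 110])]
top dark [(53, [-113, -184]), (54, [-142, -144]), (13, [-157, -193]), (125, [-219, -164]), (172, [-216, -7])]
top blue [(1399, [34, 10])]
side brass [(813, [-273, 31])]
side grey [(16, [-1, 180]), (334, [59, -133]), (1690, [-222, -25]), (324, [-118, -154])]
side dark [(12, [150, 172]), (32, [114, 135]), (39, [79, 132]), (10, [69, 80]), (102, [-180, 159]), (9, [-149, 114]), (527, [25, -162]), (9, [-92, -166])]
side blue [(421, [-189, -143])]
```

jog_arm(plan=[{"dx": -0.2,"dy": -0.18,"dz": 0,"rx": 0,"ry": 0,"rz": 0,"claw": 0.07},{"dx": -0.2,"dy": -0.18,"dz": 0,"rx": 0,"ry": 0,"rz": 0,"claw": 0.07},{"dx": -0.2,"dy": -0.18,"dz": 0,"rx": 0,"ry": 0,"rz": 0,"claw": 0.07},{"dx": -0.2,"dy": -0.18,"dz": 0,"rx": 0,"ry": 0,"rz": 0,"claw": 0.07},{"dx": -0.2,"dy": -0.18,"dz": 0,"rx": 0,"ry": 0,"rz": 0,"claw": 0.07}])

```text
clock: 60.02
eef_pos: [0.4031, -0.5007, 0.2937]
ee_rot: [0.736, 0.677, -0.0, -0.0]
contact_force: [0.0, 0.4, 0.1]
gripper_width: 0.755
gripper_force: 0.0
```

```bash
cat > dif.py <<'E'
from h import *
seq([])
for n,roi in(("top",(150,290,155,315)),("side",(130,280,205,360))):
    a=cv2.imread(f"pics/{n}0.png");s=get_image(n);cv2.imwrite(f"pics/w_{n}.png",s)
    d=np.abs(cv2.GaussianBlur(a,(3,3),0).astype(int)-cv2.GaussianBlur(s,(3,3),0)).max(2)>28
    y0,y1,x0,x1=roi;m=np.zeros_like(d);m[y0:y1,x0:x1]=d[y0:y1,x0:x1]
    _,l,stt,ce=cv2.connectedComponentsWithStats(m.astype(np.uint8))
    for i in range(1,len(stt)):
        if stt[i,4]>12: print(n,stt[i].tolist(),"BGR",np.median(s[l==i],0).astype(int),"was",np.median(a[l==i],0).astype(int),"bin-rel mm",np.round(1000*(tost(plane(n,ce[i],.02))[:2]-[.6721,-.1534])).astype(int))
E
python3 dif.py
```

```text
t 60.02 at [ 0.4031 -0.5007  0.3125] st [ 0.0408 -0.6415  0.3125] phi -4.8 F [0.  0.4 0.1] w 70.2 gf 0.0
top [184, 183, 35, 33, 383] BGR [132 143 155] was [180 116  79] bin-rel mm [20 -8]
top [271, 189, 7, 7, 35] BGR [166 157 155] was [58 59 64] bin-rel mm [-122 -237]
top [257, 193, 10, 11, 84] BGR [54 57 62] was [151 159 140] bin-rel mm [-111 -185]
top [276, 193, 5, 6, 19] BGR [140 133 131] was [49 51 59] bin-rel mm [-144 -240]
top [253, 222, 6, 6, 26] BGR [150 147 143] was [87 81 81] bin-rel mm [-177 -105]
top [266, 285, 31, 5, 108] BGR [ 72 103 138] was [63 73 68] bin-rel mm [-423  -39]
side [294, 169, 4, 5, 13] BGR [ 98 118 126] was [199 129  77] bin-rel mm [47 21]
side [288, 175, 30, 32, 527] BGR [119 130 127] was [218 135  65] bin-rel mm [ -3 -57]
side [283, 188, 4, 5, 14] BGR [114 114 108] was [176 126  83] bin-rel mm [-54 -17]
side [205, 191, 111, 89, 6400] BGR [125 134  91] was [103 149 195] bin-rel mm [-313 -104]
side [269, 195, 8, 7, 37] BGR [185 192 192] was [118 111 105] bin-rel mm [-115  -14]
```

Run:
```python
from h import *
for n,roi in(("top",(180,218,180,222)),("side",(166,210,280,322))):
    a=cv2.imread(f"pics/{n}0.png");s=cv2.imread(f"pics/w_{n}.png")
    d=np.abs(a.astype(int)-s).max(2)>25
    hsv=cv2.cvtColor(s,cv2.COLOR_BGR2HSV).astype(int)
    y0,y1,x0,x1=roi
    for y in range(y0,y1,1):
        r=""
        for x in range(x0,x1):
            H,S,V=hsv[y,x]
            r+="." if not d[y,x] else ("B" if S>75 and 12<H<40 else "b" if S>75 and H>90 else "#" if V<85 else "o" if V<135 else "G")
        print(r)
    print()
```

```text
..........................................
..........................................
..........................................
..............................GGG.........
...........................bGoGBGG........
..........................GGBBBBBG........
.........................bGBBBBBBGb.......
.........................bGBBBBBBBG.......
..........................GBBBBBBBo.......
..........................bGBBBBBBGb......
...........................GBBBBBBBG......
...........................GGBBBBBBo......
............................GBBBBBBGb.....
............................GBBBBBBBG.....
............................GGBBBBBBo.....
............................bGBBBBBBGb....
.............................GBBBBBBBG....
.............................GGBBBBBBo....
........bb..................booBBBBBBBB...
.......bGGb................bo#oBBBBBBB....
......bGGGGb...............b####BBBBB.....
.....bGGGGGGb.............boo####BB.......
....bGGGGGGGGb...........boooo#oBBB.......
....GGGGGGGGGGb.........booooooBB.........
....GGGGGGGGGGGb........boooooBB..........
.....GGGGGGGGGGG........b
[... 1726 characters left out ...]
b...........
...........oob....G.GGGGGGbbbbb...........
...........ob.....GGGGGGGGGGbbb...........
..................GGGGGGGGGGGGb...........
..................GGGGGGGGGGGGG...........
..................GG.GGGGGGGGGG...........
..................GG..GGGGGGGG............
..................GG.G.GGGGGG.............
...................GGG.GGGG...............
...................GGG.GGGG...............
...................GGG.GGGG...............
...................oGG.GGGG...............
.......................GGGG...............
.......................GGG................
.......................G.##...............
........................###...............
.......................###................
```

```bash
sed -i 's/("top",(150,290,155,315))/("top",(0,300,0,420))/; s/("side",(130,280,205,360))/("side",(100,420,200,560))/' dif.py; python3 dif.py | grep -v "t [0-9]"
python3 - <<'E'
from h import *
b=lambda x,y,z: st(.6721+x/1e3,-.1534+y/1e3,z/1e3)
for p in((18,39,30),(-80,-60,30),(-80,0,30),(-80,60,30),(-57,-75,185),(-57,75,185)): print(p,proj("side",b(*p)).round(),proj("top",b(*p)).round())
E
```

```text
top [184, 183, 35, 33, 383] BGR [132 143 155] was [180 116  79] bin-rel mm [20 -8]
top [271, 189, 8, 7, 36] BGR [162 153 152] was [58 59 65] bin-rel mm [-122 -237]
top [257, 193, 10, 11, 84] BGR [55 58 62] was [151 159 140] bin-rel mm [-111 -185]
top [276, 193, 5, 6, 20] BGR [137 131 131] was [48 50 59] bin-rel mm [-144 -240]
top [316, 206, 15, 21, 179] BGR [ 77 109 145] was [83 79 85] bin-rel mm [-308 -322]
top [351, 208, 20, 15, 167] BGR [ 77 110 146] was [161 154 153] bin-rel mm [-394 -435]
top [253, 222, 6, 6, 26] BGR [150 146 143] was [87 81 81] bin-rel mm [-177 -105]
top [339, 229, 81, 71, 2791] BGR [91 95 70] was [ 76 109 144] bin-rel mm [-641 -377]
top [390, 232, 13, 14, 89] BGR [ 77 108 143] was [ 95 145 165] bin-rel mm [-546 -479]
top [326, 242, 17, 20, 173] BGR [ 79 112 149] was [161 154 153] bin-rel mm [-438 -267]
top [362, 243, 11, 6, 54] BGR [ 81 114 151] was [111 147 163] bin-rel mm [-496 -376]
top [253, 285, 48, 15, 532] BGR [ 76 108 143] was [81 86 72] bin-rel mm [-429  -13]
side [294, 169, 4, 5, 14] BGR [ 98 122 126] was [199 130  77] bin-rel mm [46 20]
side [288, 175, 30, 32, 528] BGR [119 130 126] was [218 135  65] bin-rel mm [ -3 -57]
side [283, 188, 4, 5, 14] BGR [114 115 109] was [176 126  83] bin-rel mm [-54 -17]
side [200, 190, 125, 230, 16511] BGR [105 123  90] was [104 151 196] bin-rel mm [-442 -231]
side [269, 195, 8, 7, 37] BGR [182 190 190] was [118 111 105] bin-rel mm [-115  -14]
side [274, 365, 23, 24, 217] BGR [106 155 202] was [117 194 217] bin-rel mm [-547 -475]
side [292, 375, 9, 11, 63] BGR [104 154 200] was [112 191 218] bin-rel mm [-536 -505]
(18, 39, 30) [[287. 171.]] [[193. 207.]]
(-80, -60, 30) [[289. 198.]] [[230. 211.]]
(-80, 0, 30) [[276. 189.]] [[217. 221.]]
(-80, 60, 30) [[264. 181.]] [[204. 231.]]
(-57, -75, 185) [[297. 163.]] [[225. 193.]]
(-57, 75, 185) [[265. 143.]] [[190. 220.]]
```

The bench is clear, the skip is empty and all five blocks are accounted for in the bin. The bystanders show no change, so I'm handing in.

```bash
python3 -c "
from plant import robot
print(robot.job_done())"
```

```text
the job is handed in; nothing more can be done
None
```

I handed the job in at about 60 s. All five blocks were tipped into the blue bin, the skip was eased back upright and the lever returned to green. The second grey block is hidden under the skip's lip, so I confirmed it only from a few grey pixels in the side view.

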